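# Weigh the nut pail on the spring scale

### The arm

A 7-joint arm with a two-finger parallel gripper is mounted at the origin on a cart in front of the work surface, level with it; the furniture and walls round the work are solid. World frame = base frame: x ahead of the robot, y to its left, z up, the work surface at z = 0. Lengths are in m, angles in rad, forces in N, time in s.
With the tool pointing down it reaches from about 0.4 to 0.925 m from the base axis. Payload 4.1 kg.
Tool frame: the origin (TCP) lies midway between the tips of the shut fingers; the grasp point (between the pads) lies 19 mm behind it; z points along the fingers, x is the direction in which the jaws open and shut, and the axes are right-handed (so a half turn about z gives the same grasp; the last joint's range is limited). The gripper opens to 85 mm and grips with 20 to 120 N. Pads are 22 mm wide; open, the fingers measure 114 mm over their backs; the gripper's body (76 mm by 85 mm) begins 54 mm behind the grasp point. The pads swing forward as they close: fully open they stand 13 mm farther back than shut.
Start: joints at [1.143, 0.398, 0.045, 1.537, -0.019, 1.207, -0.051], TCP at [0.21, -0.615, 0.203] pointing down, gripper open.
Joint ranges: [-2.82, 2.82], [-0.49, 2.23], [-1.37, 1.46], [0, 2.46], [-1.36, 4.5], [0.23, 2], [-2.94, 2.94]. Speed limits (rad/s): [2.57, 2.57, 3.14, 3.14, 3.14, 3.14, 3.14].

### API

Orientations are given as a 3x3 rotation matrix whose columns are the frame's x, y, z axes.
In Python, from cell import sensors, read_camera, camera_params, manip gives the robot as it stands. The module is installed in compiled form; this text tells all that it offers.
- The arm moves only by the tool play_rows, never from a script. Its argument "steps" is a list of rows, each an object with "gripper": the gripper's target within -1 to 1 (fully open at 1, half-way at 0, shut at -1); "offset": the shift along the tool's x, y, z in m, a list of three; "spin": the turn about the tool's z in degrees. In form: [{"gripper": gripper, "offset": [dx, dy, dz], "spin": spin}, ...]. A call has 1 to 8 rows; each row is the pose to reach, as a shift and turn from the pose commanded when the call began, along the tool's axes at that moment; what a row does not reach only later rows make up. A row lasts 1/12 s, in which the tool goes at most 41.7 mm and 7.16 degrees, less where a joint would pass 70% of its speed; a pose out of reach is approached as far as the arm can. A call with a gripper value outside its range is refused whole. The fingers move at their own pace and stop on an object; "grip_force" is the grip in N (left out, the last holds). Time passes only in rows, so rows that repeat a pose let the fingers close. It gives the time, the measured TCP pose, the force and the opening at its end, in the units of the state.
- sensors.get_state(): the state, without advancing time (a new reading comes with each control period).
- read_camera(name): name is "scene" or "top"; returns the picture (384x512x3 uint8, blue, green, red); there is no depth.
- camera_params(name): a dict with "vfov" (degrees; the focal length in pixels is half the picture's height over the tangent of half this angle, whatever the lens; pixels are square), "cx", "cy" (the principal point, pixels), "k1" (the pictures are not rectified: a ray, as slopes to the right and down, at radius r is drawn at 1 + k1 r^2 times it, then the intrinsics apply), "R" (3x3) and "t" (3): a world point X has camera coordinates R X + t. Camera axes: x right, y down, z forward; pixel columns grow to the right and rows downward; lengths in m; the calibration is good to about 2 mm. A picture is of the moment at which its call begins. camera_params takes no time and is no camera call.
- manip.hand_in(): hands the job in, once; it reports no verdict.
The state is a dict: "time": time; "joints": joint angles; "dq": joint speeds; "tau": joint torques, N m; "ee_pos": TCP position; "ee_rot": TCP orientation; "force": force on the tool from outside, world axes, zero at the start; "moment": the same for the moment, N m; "gripper_width": finger opening in m.
Only numpy, scipy, OpenCV 4.12 (cv2) and the standard library are available. Lean on these libraries where they do the work, as an engineer would, in place of code of your own. Each camera call takes 0.05 s, during which the arm holds its last target.

### The job

Weigh the small pail of nuts: swing its folded-down wire bail up until it stands upright, with the pail still standing on the bench, then lift the pail by the bail's red grip without tipping it and hang it on the two-pronged hook of the spring scale, the bail's wire lying in the seats of both prongs. Let the hook down gently until the scale carries the whole weight before you let go, so that it neither jerks nor drops; leave the pail hanging still and free with every nut in it, and do not disturb the grease tin, the caliper, the wood block or the standing bolt.

Things in the scene. Friction and masses are not known exactly. Their poses are not given: they have to be found in the camera images.
- pail: Loose galvanised pail, 0.15 to 0.6 kg empty, 115 mm across the rim, 86 mm across the foot, 86 mm high. Origin at the centre of its underside, z up. Bail ears 60 mm either side along its y axis, 72 mm up. The bail lies folded over its -x side, 2.5 mm outside the rim: no finger fits between grip and rim, but the tapering wall leaves room below.
- bail (a joint): Angle of the pail's wire bail about the line through the ears (parallel to pail y), rad: 0 = folded right down on the pail's -x side, 10 degrees below level; 1.745 = upright; 3.49 = folded down on the +x side. Stiff enough (about 0.04 N m) to stay where it is left.
- bail_grip (a point): Middle of the bail's red plastic grip (11 mm thick, 36 mm long, along the bail's y axis), 66 mm from the hinge line. Its frame is the bail's: z from the hinge line to the grip, y along the grip. The bare wire (4.4 mm thick) runs straight on for 20 mm at either end of the grip, in line with its axis, before it bends down to the ears.
- scale: Fixed bench spring scale: grey base plate (176 x 130 mm, top 15 mm above the bench) under an aluminium column 40 x 50 mm, 285 mm high. Origin on the bench under the column's centre; the hook points along the scale's -x axis, towards the robot; the base plate lies from x = -135 to +41 mm.
- scale_hook (a joint): How far the sprung hook carriage has sunk, m: 0 = unloaded, at most 0.090. The spring gives 100 N per m (about 98 mm per kg) with little damping, so the depth at which the pail comes to hang (25 to 80 mm) depends on its weight, which is not known beforehand.
- hook_seat (a point): Midway between the prongs, where the bail wire's axis lies when seated; 115 mm in front (-x) of the scale's origin, 245 mm up when unloaded; moves with the carriage, axes as the scale's. Prongs: 6 mm rods along x, 27 mm either side along y; upturned ends 17 mm in front and 17 mm higher, behind it 6 mm higher. Between them it is open back to a crossbar 72 mm behind.
- nut_1: Loose hexagon nut in the pail, 18 x 20 x 10 mm; origin at the centre of its underside.
- nut_2: The second, like nut_1.
- nut_3: The third, like nut_1.
- nut_4: The fourth, like nut_1.
- grease_tin: Bystander: round grease tin, 70 mm across, 42 mm high; origin under its centre.
- caliper: Bystander: steel slide caliper lying flat, 218 mm long (its y), 74 mm wide, 9 mm thick; origin under its centre.
- wood_block: Bystander: oak packing block, 44 x 85 x 38 mm; origin under its centre.
- bolt: Bystander: bolt standing on its head, 22 mm across, 48 mm high; origin under its head.

How it is judged:
By the outcome, as a careful person would: the job done as asked, in the order asked, and still so for the second after the job is handed in, with the robot touching nothing.
It also fails if it takes over 64 s, if anything falls off the work surface, if the arm or the gripper's body presses on something with over 40 N, if the wrist force passes 120 N, or if a joint passes its speed limit or range.

## Working session

There is one attempt and no reset: what is moved stays moved. The work goes in short steps, Python scripts to look and compute and a tool call to move; the robot and the scene stay as the last step left them, time stands still between calls to the robot, and variables do not carry over. Pictures are saved under pics/ and viewed, and the job is handed in when it is done.

Besides the shell and the picture viewer there is one more tool, called after ">>>" as name(argument=value, ...), one argument or row to a line, values as JSON. play_rows: Moves the arm, as the interface text tells. Its arguments: {"type":"object","properties":{"steps":{"type":"array"},"grip_force":{"type":"number"}},"required":["steps"]}

```bash
mkdir -p pics
cat > h.py <<'E'
import numpy as np, cv2
from cell import sensors, read_camera, camera_params, manip
def proj(name,X):
    p=camera_params(name);R=np.array(p['R']);t=np.array(p['t'])
    f=192/np.tan(np.radians(p['vfov'])/2)
    c=np.atleast_2d(X)@R.T+t; s=c[:,:2]/c[:,2:]
    s=s*(1+p['k1']*(s**2).sum(1,keepdims=True))
    return s*f+[p['cx'],p['cy']]
def ray(name,uv):
    p=camera_params(name);R=np.array(p['R']);t=np.array(p['t'])
    f=192/np.tan(np.radians(p['vfov'])/2)
    d=(np.array(uv,float)-[p['cx'],p['cy']])/f; s=d.copy()
    for _ in range(30): s=d/(1+p['k1']*(s@s))
    return -R.T@t, R.T@np.array([s[0],s[1],1])
def atz(name,uv,z):
    o,d=ray(name,uv); return o+d*(z-o[2])/d[2]
def tri(uv1,uv2):
    o1,d1=ray('scene',uv1);o2,d2=ray('top',uv2)
    d1/=np.linalg.norm(d1);d2/=np.linalg.norm(d2)
    a=np.linalg.lstsq(np.c_[d1,-d2],o2-o1,rcond=None)[0]
    p,q=o1+a[0]*d1,o2+a[1]*d2
    return (p+q)/2,np.linalg.norm(p-q)
def snap(name,out,crop=None,s=1):
    im=read_camera(name); cv2.imwrite('pics/raw_'+out+'.png',im)
    if crop: im=im[crop[1]:crop[3],crop[0]:crop[2]]
    im=cv2.resize(im,None,fx=s,fy=s,interpolation=cv2.INTER_CUBIC); cv2.imwrite('pics/'+out+'.png',im)
E
python3 - <<'E'
from h import *
np.set_printoptions(precision=4,suppress=True)
snap('scene','s0',s=1.5);snap('top','t0',s=1.5)
for n in('scene','top'):
    p=camera_params(n);print(n,p['vfov'],p['cx'],p['cy'],p['k1'],-np.array(p['R']).T@np.array(p['t']),np.array(p['R'])[2])
print(sensors.get_state())
E
```

```text
scene 55.53848664252023 254.22766570461778 191.60884883526802 -0.10226983913294112 [-0.0605  0.3618  0.8694] [ 0.6026 -0.3334 -0.7251]
top 49.91871074678819 258.2692583329727 190.65790326731596 -0.08718976433066991 [0.4352 0.0369 1.1809] [ 0.1002 -0.0022 -0.995 ]
{'time': 0.1, 'joints': array([ 1.143 ,  0.3991,  0.0451,  1.5377, -0.0186,  1.2069, -0.0507]), 'dq': array([ 0.0015, -0.0004,  0.0003, -0.0028,  0.0014, -0.0019,  0.0002]), 'tau': array([  0.0027, -47.6269,   1.3694, -25.4954,   0.0119,   0.0049,
         0.    ]), 'ee_pos': array([ 0.2097, -0.6146,  0.2018]), 'ee_rot': array([[ 0.323 , -0.9464, -0.0007],
       [-0.9464, -0.323 ,  0.0016],
       [-0.0018,  0.0002, -1.    ]]), 'force': array([ 0.8908,  0.1738, -0.2024]), 'moment': array([ 0.0132, -0.0285,  0.0257]), 'gripper_width': 0.08550402789677042}
```

View pics/s0.png

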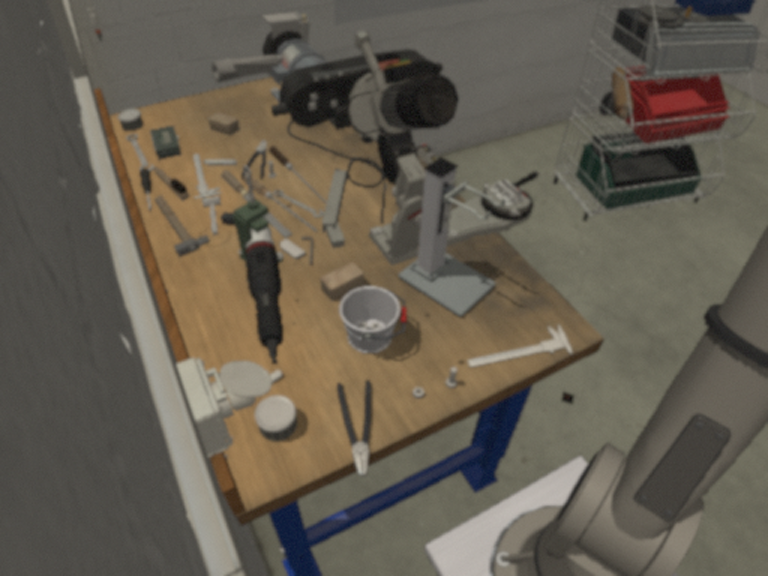

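View pics/t0.png

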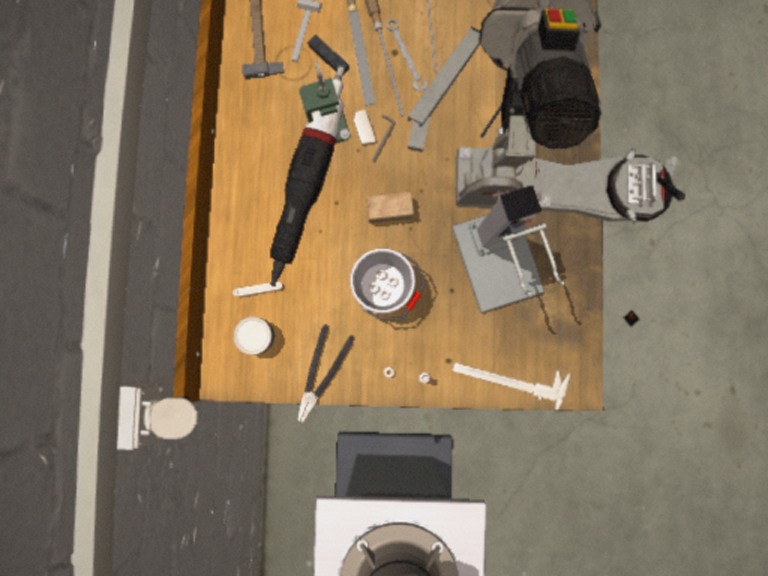

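The scene shows the pail at about (370,318) in the 1.5× scene picture and (383,282) in the top picture. Its red grip is at (404,312) and (413,300), with the scale to the right of it. I'll enlarge both views.

Run:
```python
from h import *
def c(f,x0,y0,x1,y1,s,o):
    im=cv2.imread('pics/raw_%s.png'%f)[y0:y1,x0:x1]
    im=cv2.resize(im,None,fx=s,fy=s,interpolation=cv2.INTER_CUBIC)
    for x in range((x0+9)//10*10,x1,10):
        cv2.line(im,(int((x+.5-x0)*s),0),(int((x+.5-x0)*s),6),(0,255,255),1)
        if x%20==0: cv2.putText(im,str(x),(int((x-x0)*s)-10,18),0,.4,(0,255,255),1)
    for y in range((y0+9)//10*10,y1,10):
        cv2.line(im,(0,int((y+.5-y0)*s)),(6,int((y+.5-y0)*s)),(0,255,255),1)
        if y%20==0: cv2.putText(im,str(y),(8,int((y-y0)*s)+4),0,.4,(0,255,255),1)
    cv2.imwrite('pics/%s.png'%o,im)
c('t0',220,155,310,230,8,'t0p');c('t0',295,120,395,215,6,'t0s')
c('s0',215,180,295,245,9,'s0p');c('s0',260,100,380,215,5,'s0s')
```

```text
(no output)
```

View pics/t0p.png

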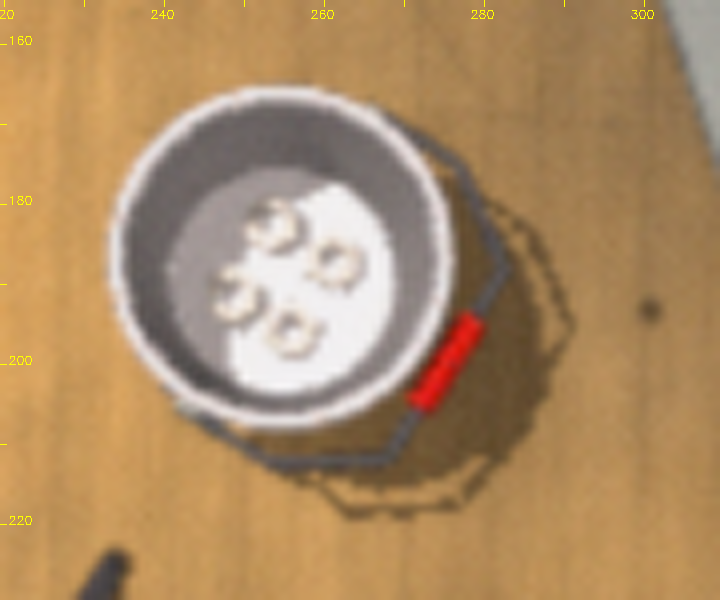

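View pics/t0s.png

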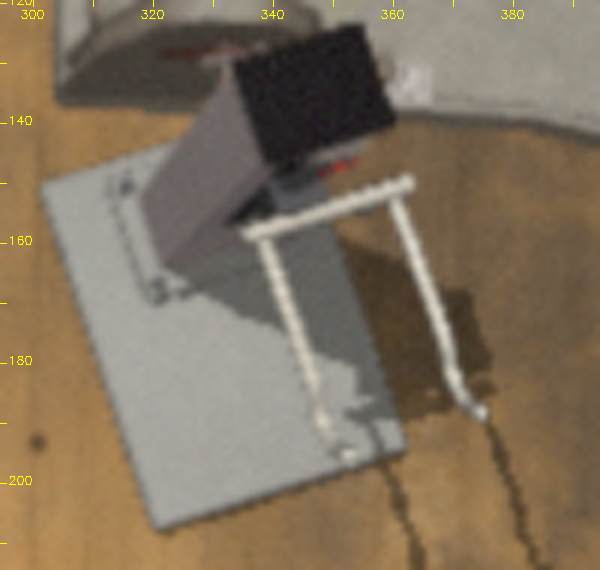

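View pics/s0p.png

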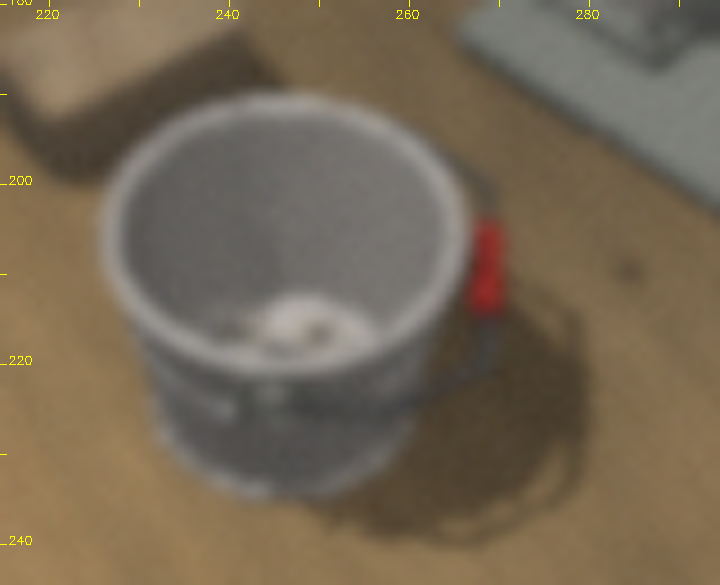

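View pics/s0s.png

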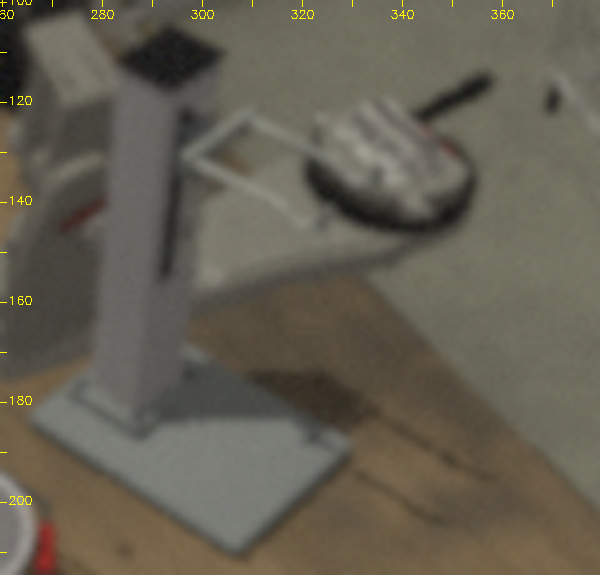

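```bash
cat > fit.py <<'E'
from h import *
from scipy.optimize import least_squares
np.set_printoptions(precision=4,suppress=True)
def Rz(a): return np.array([[np.cos(a),-np.sin(a),0],[np.sin(a),np.cos(a),0],[0,0,1]])
# pail
th=np.linspace(0,2*np.pi,60,endpoint=False); rim=np.c_[.0575*np.cos(th),.0575*np.sin(th),0*th+.086]
def ext(n,P):
    u=proj(n,P);return np.r_[u[:,0].min(),u[:,0].max(),u[:,1].min(),u[:,1].max()]
o=-.5
t=lambda x,y:(x/8+220+o,y/8+155+o); s=lambda x,y:(x/9+215+o,y/9+180+o)
gz=.072-.066*np.sin(np.radians(10)); gx=-.066*np.cos(np.radians(10))
G=np.array([[gx,.018,gz],[gx,-.018,gz]])
Wt=np.array([[gx,.038,gz],[gx,-.038,gz]])
def f(p):
    R=Rz(p[2]);T=np.array([p[0],p[1],0]); tr=lambda P:P@R.T+T
    r=[ext('top',tr(rim))-np.r_[t(110,87)[0],t(455,87)[0],t(110,87)[1],t(110,427)[1]],
       ext('scene',tr(rim))-np.r_[s(103,93)[0],s(472,93)[0],s(0,93)[1],s(0,377)[1]],
       (proj('top',tr(G))-[t(422,408),t(477,318)]).ravel(),
       (proj('top',tr(Wt))-[t(388,460),t(505,268)]).ravel(),
       (proj('scene',tr(G)).mean(0)-s(488,266)).ravel()]
    return np.concatenate(r)
o0=atz('top',t(282,257),.086)
best=min((least_squares(f,[o0[0],o0[1],a]) for a in np.arange(0,6.28,.7)),key=lambda q:q.cost)
# gripe ends order may swap: fit picks yaw
print('pail',best.x,best.x[2]*57.3,best.cost);print(best.fun)
R=Rz(best.x[2]);T=np.r_[best.x[:2],0]
print('grip',(G@R.T+T).mean(0))
# scale
t=lambda x,y:(x/6+295+o,y/6+120+o); s=lambda x,y:(x/5+260+o,y/5+100+o)
C=np.array([[-.135,.065,.015],[-.135,-.065,.015],[.041,.065,.015]])
tip=np.array([[-.132,.027,.262],[-.132,-.027,.262]])
def g(p):
    R=Rz(p[2]);T=np.array([p[0],p[1],0]); tr=lambda P:P@R.T+T
    return np.concatenate([(proj('top',tr(C))-[t(158,530),t(405,450),t(42,187)]).ravel(),
      (proj('scene',tr(C[:2]))-[s(238,553),s(350,442)]).ravel(),
      (proj('top',tr(tip))-[t(347,453),t(482,411)]).ravel()])
b=min((least_squares(g,[.6,-.2,a]) for a in np.arange(-2,2,.7)),key=lambda q:q.cost)
print('scale',b.x,b.x[2]*57.3,b.cost);print(b.fun)
R=Rz(b.x[2]);print('seat',R@[-.115,0,.245]+np.r_[b.x[:2],0])
for n,u in(('wood',(390,207)),('tin',(254,336)),('bolt',(425,378)),('calA',(455,368)),('calB',(560,390))):
    print(n,atz('top',np.array(u)/1.5-.3,.04 if n in('wood','tin','bolt') else .009))
E
python3 fit.py
```

```text
pail [0.5556 0.0443 1.0754] 61.61991155081555 2.965979571455328
[-0.0891 -0.1531  0.0902  0.3941  0.7947 -0.0967  0.0788 -1.3923 -0.1783
 -0.1238 -0.4829 -0.273   0.4044 -0.2643 -0.3508 -0.3274  0.3413  1.4889]
grip [ 0.5247 -0.0129  0.0605]
scale [ 0.6568 -0.1585  0.3381] 19.373229796850122 3.130329652684427
[-0.9076  0.3477  0.8003 -0.1789 -1.0085 -0.7483  0.0765 -0.947   1.2829
 -0.538  -0.0395  0.4016 -0.195   0.1663]
seat [ 0.5483 -0.1967  0.245 ]
wood [0.7003 0.0347 0.04  ]
tin [0.4509 0.2785 0.04  ]
bolt [ 0.3837 -0.0386  0.04  ]
calA [ 0.4026 -0.0967  0.009 ]
calB [ 0.3661 -0.2971  0.009 ]
```

```bash
cat >> h.py <<'E'
np.set_printoptions(precision=4,suppress=True)
def to(target,yaw_deg=None):
    s=sensors.get_state();R=np.array(s['ee_rot']);p=np.array(s['ee_pos'])
    y=np.degrees(np.arctan2(R[1,0],R[0,0]))
    print('t',s['time'],'pos',p,'yaw',round(y,2),'F',s['force'],'w',s['gripper_width'],'j',s['joints'])
    print('offset',R.T@(np.array(target)-p),'spin',None if yaw_deg is None else -((yaw_deg-y+180)%360-180))
E
python3 -c "
from h import *
to([.5075,-.0445,.35],-28.4)"
```

```text
t 0.1 pos [ 0.2097 -0.6146  0.2018] yaw -71.15 F [ 0.8908  0.1738 -0.2024] w 0.08550402789677042 j [ 1.143   0.3991  0.0451  1.5377 -0.0186  1.2069 -0.0507]
offset [-0.4436 -0.466  -0.1475] spin -42.75460750968941
```

>>> play_rows(
  steps=[
    {"gripper":1,"offset":[0,0,-0.04],"spin":0},
    {"gripper":1,"offset":[0,0,-0.08],"spin":0},
    {"gripper":1,"offset":[0,0,-0.12],"spin":0},
    {"gripper":1,"offset":[0,0,-0.15],"spin":0},
    {"gripper":1,"offset":[0,0,-0.15],"spin":0},
  ],
  grip_force=20,
)

```text
time: 0.52
ee_pos: [0.2108, -0.618, 0.3607]
ee_rot: [[0.323, -0.946, 0.005], [-0.946, -0.323, -0.012], [0.013, -0.001, -1.0]]
force: [0.6, -0.6, 0.1]
gripper_width: 0.0852
```

>>> play_rows(
  steps=[
    {"gripper":1,"offset":[-0.028,-0.029,0],"spin":-6},
    {"gripper":1,"offset":[-0.056,-0.058,0],"spin":-12},
    {"gripper":1,"offset":[-0.084,-0.087,0],"spin":-18},
    {"gripper":1,"offset":[-0.112,-0.116,0],"spin":-24},
    {"gripper":1,"offset":[-0.14,-0.145,0],"spin":-30},
    {"gripper":0.6,"offset":[-0.168,-0.174,0],"spin":-36},
    {"gripper":0.4,"offset":[-0.196,-0.203,0],"spin":-42},
    {"gripper":0.2,"offset":[-0.224,-0.232,0],"spin":-43},
  ],
)

```text
time: 1.18
ee_pos: [0.3574, -0.3261, 0.3521]
ee_rot: [[0.883, -0.469, -0.001], [-0.469, -0.883, 0.0], [-0.001, 0.0, -1.0]]
force: [0.4, 0.0, -0.5]
gripper_width: 0.0524
```

```bash
python3 -c "
from h import *
to([.5075,-.0445,.35],-28.4)"
```

```text
t 1.1833 pos [ 0.3574 -0.3261  0.3521] yaw -27.95 F [ 0.3933  0.0185 -0.5196] w 0.05239489007340326 j [ 0.8709  0.0225 -0.224   1.676   0.0053  1.4442  0.1584]
offset [ 0.0006 -0.3192  0.0021] spin 0.4490910002060957
```

>>> play_rows(
  steps=[
    {"gripper":0.2,"offset":[0,-0.04,0],"spin":0.4},
    {"gripper":0.2,"offset":[0,-0.08,0],"spin":0.4},
    {"gripper":0.2,"offset":[0,-0.12,0],"spin":0.4},
    {"gripper":0.2,"offset":[0,-0.16,0],"spin":0.4},
    {"gripper":0.2,"offset":[0,-0.2,0],"spin":0.4},
    {"gripper":0.2,"offset":[0,-0.24,0],"spin":0.4},
    {"gripper":0.2,"offset":[0,-0.28,0],"spin":0.4},
    {"gripper":0.2,"offset":[0,-0.317,0],"spin":0.4},
  ],
)

```text
time: 1.85
ee_pos: [0.507, -0.0464, 0.3522]
ee_rot: [[0.879, -0.477, -0.0], [-0.477, -0.879, 0.0], [-0.0, 0.0, -1.0]]
force: [0.9, -0.9, -0.6]
gripper_width: 0.0512
```

>>> play_rows(
  steps=[
    {"gripper":0.2,"offset":[0,0,0.04],"spin":0},
    {"gripper":0.2,"offset":[0,0,0.08],"spin":0},
    {"gripper":0.2,"offset":[0,0,0.12],"spin":0},
    {"gripper":0.2,"offset":[0,0,0.16],"spin":0},
    {"gripper":0.2,"offset":[0,0,0.2],"spin":0},
    {"gripper":0.2,"offset":[0,0,0.23],"spin":0},
    {"gripper":0.2,"offset":[0,0,0.23],"spin":0},
  ],
)

```text
time: 2.43
ee_pos: [0.5005, -0.0487, 0.1162]
ee_rot: [[0.879, -0.478, -0.014], [-0.478, -0.879, 0.002], [-0.013, 0.005, -1.0]]
force: [-1.2, 1.2, -0.5]
gripper_width: 0.0513
```

```bash
python3 -c "
from h import *
to([.5075,-.0445,.045],-28.4)
snap('top','t1',(200,140,330,240),6);snap('scene','s1',(200,150,320,250),6)"
```

```text
t 2.4333 pos [ 0.5005 -0.0487  0.1162] yaw -28.53 F [-1.1766  1.1859 -0.4743] w 0.05130820109071184 j [ 0.4793  0.2685 -0.5414  1.9574  0.1633  0.9726 -0.6385]
offset [ 0.005  -0.0074  0.0711] spin -0.12812021734586665
```

View pics/t1.png

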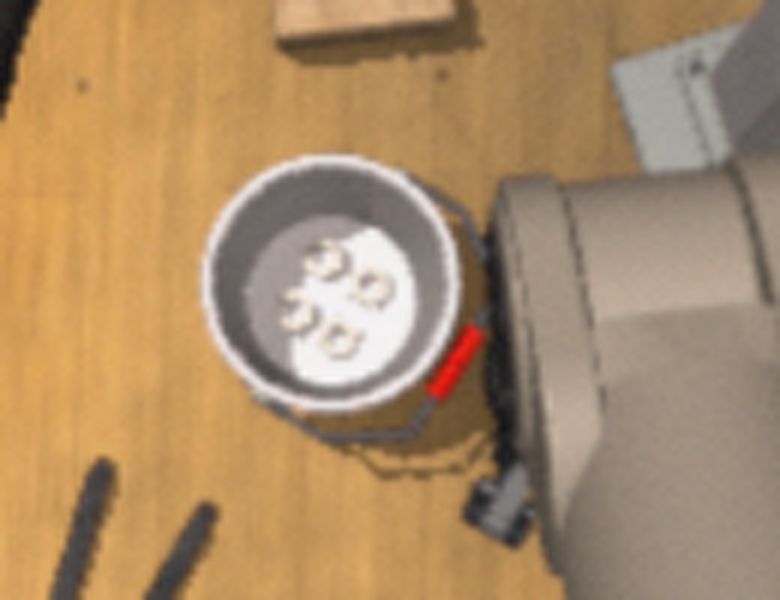

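View pics/s1.png

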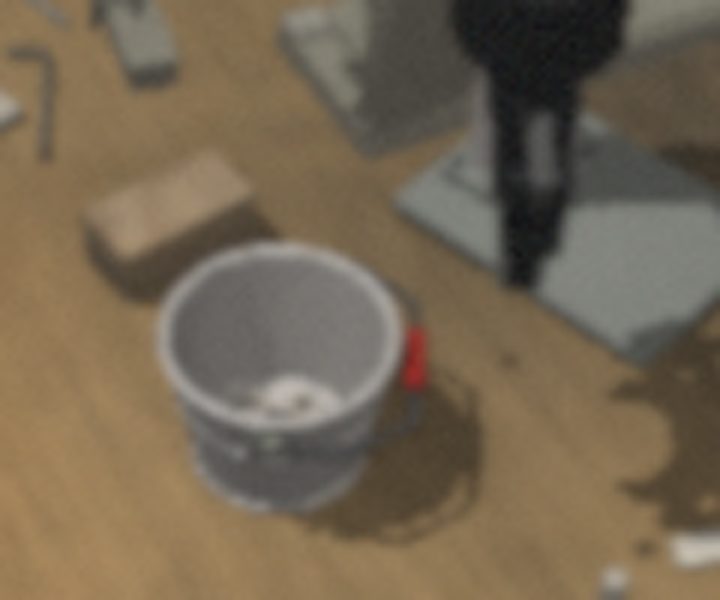

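The pail is untouched: its rim centre is at about (330,280) in the 6× top crop and the red grip at (455,360). The fingers are right of the grip, clear of it, with tips at (520,280) in the scene crop. I'll go down next.

>>> play_rows(
  steps=[
    {"gripper":0.2,"offset":[0,0,0.02],"spin":0},
    {"gripper":0.2,"offset":[0,0,0.04],"spin":0},
    {"gripper":0.2,"offset":[0,0,0.06],"spin":0},
    {"gripper":0.2,"offset":[0,0,0.075],"spin":0},
    {"gripper":0.2,"offset":[0,0,0.08],"spin":0},
    {"gripper":0.2,"offset":[0,0,0.08],"spin":0},
    {"gripper":0.2,"offset":[0,0,0.08],"spin":0},
    {"gripper":0.2,"offset":[0,0,0.08],"spin":0},
  ],
)

```text
time: 3.2
ee_pos: [0.5086, -0.0489, 0.0446]
ee_rot: [[0.878, -0.478, 0.004], [-0.478, -0.878, -0.001], [0.004, -0.001, -1.0]]
force: [0.1, -0.0, -0.1]
gripper_width: 0.0512
```

```bash
python3 -c "
from h import *
to([.5247-.475*.0145,-.0129-.88*.0145,.043],-28.4)
for i in range(4):
  read_camera('top'); print(sensors.get_state()['force'],sensors.get_state()['ee_pos'])"
```

```text
t 3.2 pos [ 0.5086 -0.0489  0.0446] yaw -28.57 F [ 0.109  -0.0348 -0.1444] w 0.0512498307841547 j [ 0.4405  0.3717 -0.5119  2.0144  0.2489  0.8115 -0.713 ]
offset [-0.003  -0.0248  0.0017] spin -0.17055283604835836
[-0.5891  0.1927 -0.0735] [ 0.5084 -0.0489  0.0444]
[-0.3162 -0.3914  0.2184] [ 0.508  -0.0489  0.0441]
[-0.0171  0.0275 -0.5649] [ 0.5077 -0.0489  0.0439]
[0.0982 0.1082 0.4766] [ 0.5074 -0.0489  0.0436]
```

>>> play_rows(
  steps=[
    {"gripper":0.2,"offset":[-0.002,-0.008,0],"spin":0},
    {"gripper":0.2,"offset":[-0.002,-0.016,0],"spin":0},
    {"gripper":0.2,"offset":[-0.002,-0.02,0],"spin":0},
    {"gripper":0.2,"offset":[-0.002,-0.022,0],"spin":0},
    {"gripper":0.2,"offset":[-0.002,-0.023,0],"spin":0},
    {"gripper":0.2,"offset":[-0.002,-0.023,0],"spin":0},
    {"gripper":0.2,"offset":[-0.002,-0.023,0],"spin":0},
  ],
)

```text
time: 3.98
ee_pos: [0.5158, -0.0278, 0.0425]
ee_rot: [[0.878, -0.478, -0.0], [-0.478, -0.878, -0.0], [-0.0, 0.0, -1.0]]
force: [-0.6, 0.0, -0.6]
gripper_width: 0.0512
```

```bash
python3 -c "
from h import *
to([.5247-.475*.0145,-.0129-.88*.0145,.043],-28.4)
snap('top','t2',(225,150,325,230),8);snap('scene','s2',(200,150,320,250),6)"
```

```text
t 3.9833 pos [ 0.5158 -0.0278  0.0425] yaw -28.56 F [-0.5509  0.0247 -0.6482] w 0.05120191018039891 j [ 0.3989  0.3868 -0.5149  1.9995  0.2576  0.8186 -0.7604]
offset [ 0.0007 -0.0028 -0.0005] spin -0.16290105868574756
```

View pics/t2.png

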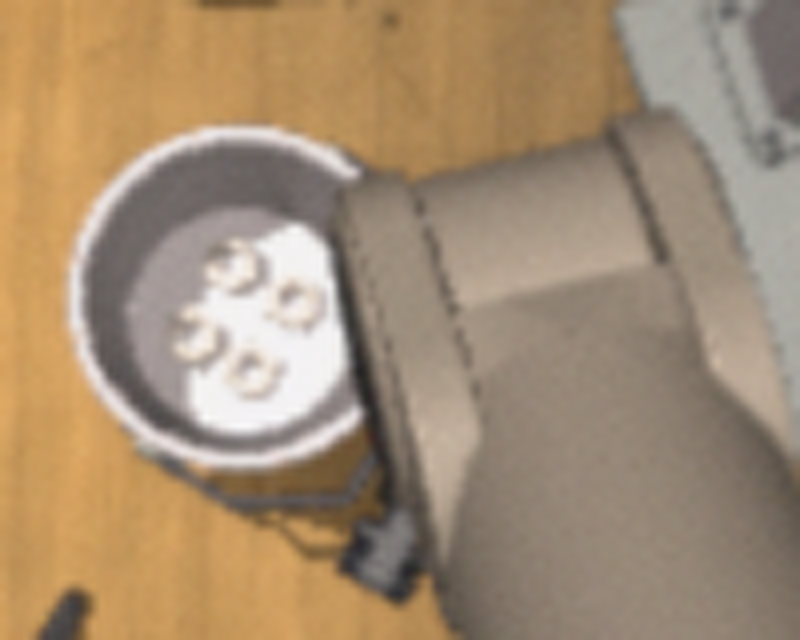

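View pics/s2.png

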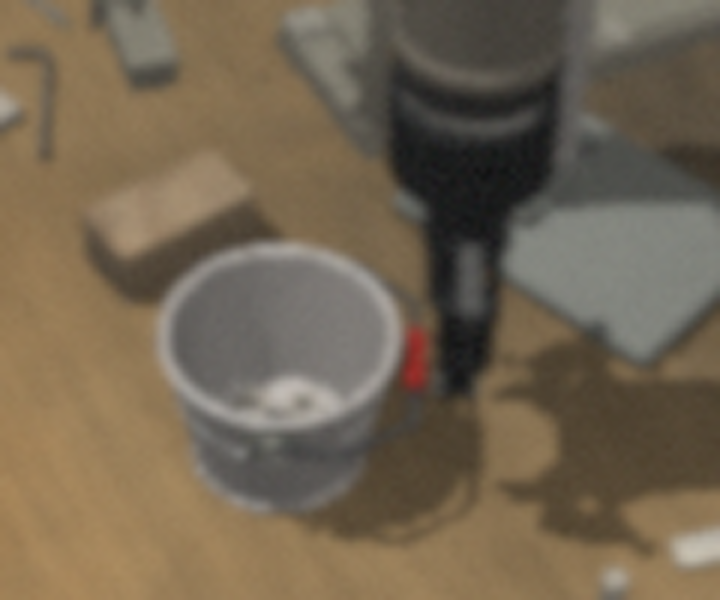

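The pail and grip are unmoved, with the grip at (415,358) in the scene crop. The nearer fingertip, around (445,385), still stands just outside the wire. I'll creep in.

>>> play_rows(
  steps=[
    {"gripper":0.2,"offset":[0,-0.001,0],"spin":0},
    {"gripper":0.2,"offset":[0,-0.002,0],"spin":0},
    {"gripper":0.2,"offset":[0,-0.003,0],"spin":0},
    {"gripper":0.2,"offset":[0,-0.003,0],"spin":0},
  ],
)

```text
time: 4.42
ee_pos: [0.5176, -0.0248, 0.0427]
ee_rot: [[0.878, -0.478, 0.0], [-0.478, -0.878, 0.0], [0.0, -0.0, -1.0]]
force: [-0.5, 0.4, -1.0]
gripper_width: 0.0512
```

```bash
cat > fa.py <<'E'
from h import *
F=[]
for i in range(6):
    read_camera('top'); F.append(sensors.get_state()['force'])
s=sensors.get_state();R=np.array(s['ee_rot'])
print('F world',np.mean(F,0),'F tool',R.T@np.mean(F,0),'pos',s['ee_pos'],'w',s['gripper_width'],'t',s['time'])
E
python3 fa.py
```

```text
F world [ 0.5166 -0.0096 -0.0492] F tool [ 0.4583 -0.2386  0.0492] pos [ 0.5174 -0.0251  0.0427] w 0.051089600719110104 t 4.7167
```

>>> play_rows(
  steps=[
    {"gripper":0.2,"offset":[0,-0.001,0],"spin":0},
    {"gripper":0.2,"offset":[0,-0.001,0],"spin":0},
  ],
)

```text
time: 4.88
ee_pos: [0.518, -0.024, 0.0427]
ee_rot: [[0.878, -0.478, 0.0], [-0.478, -0.878, 0.0], [0.0, -0.0, -1.0]]
force: [0.6, -0.9, 0.3]
gripper_width: 0.051
```

```bash
python3 fa.py; python3 -c "
from h import *
snap('scene','s3',(220,180,300,240),10)"
```

```text
F world [-0.0792 -0.203  -0.0087] F tool [0.0275 0.2162 0.0088] pos [ 0.5179 -0.0242  0.0427] w 0.05103151065508409 t 5.1833
```

View pics/s3.png

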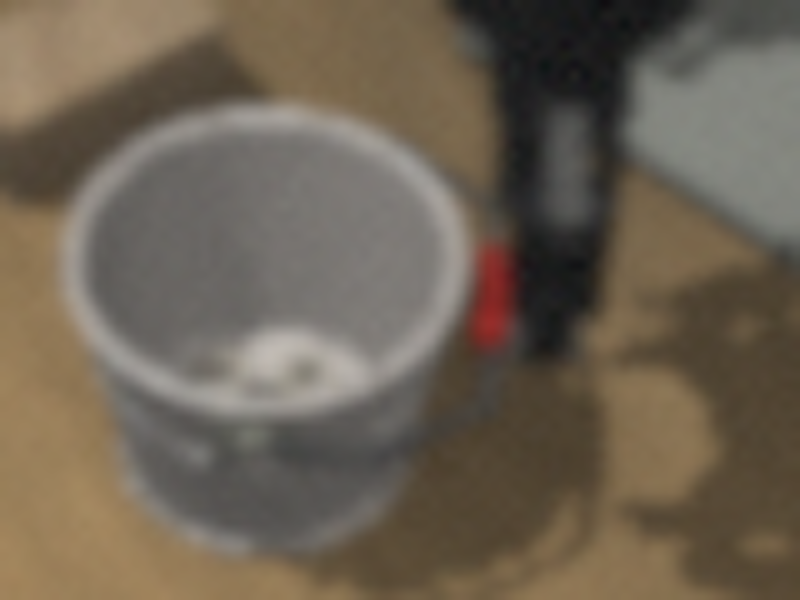

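Run:
```python
from h import *
s=sensors.get_state();R=np.array(s['ee_rot']);p=np.array(s['ee_pos'])
def q(n,X): 
    u=proj('scene',X)[0]; print(n,(u-[220,180]+.5)*10)
for z in(-.004,-.02,-.04): q('padedge',p+R@[-.0255,-.011,z])
for z in(-.004,): q('padback outer',p+R@[-.0255,.011,z])
g=np.array([.5247,-.0129,.0605]);a=np.array([-.88,.475,0]);o=np.array([-.475,-.88,0])
q('grip near',g+a*.018);q('grip far',g-a*.018);q('grip near outer',g+a*.018+o*.0055);q('wire at pad outer',g+a*.0255+o*.0022)
q('wire end',g+a*.038)
print('pad edge offset from axis', (p-g)@o-.011)
```

```text
padedge [502.6463 409.6956]
padedge [505.23   374.5175]
padedge [508.5379 329.4101]
padback outer [578.4508 410.8734]
grip near [497.147 357.508]
grip far [494.3998 263.7339]
grip near outer [516.188  357.7605]
wire at pad outer [505.3867 377.693 ]
wire end [498.7199 411.4984]
pad edge offset from axis 0.0021284716915973747
```

Run:
```python
import cv2,numpy as np
im=cv2.imread('pics/raw_s3.png')[200:230,255:290]
im=cv2.resize(im,None,fx=20,fy=20,interpolation=cv2.INTER_CUBIC)
im=(255*(im/255.)**.6).astype(np.uint8)
cv2.imwrite('pics/s3c.png',im)
from h import *
print(sensors.get_state()['time']); snap('top','t3',(255,180,305,230),14)
```

```text
5.2333
```

View pics/s3c.png

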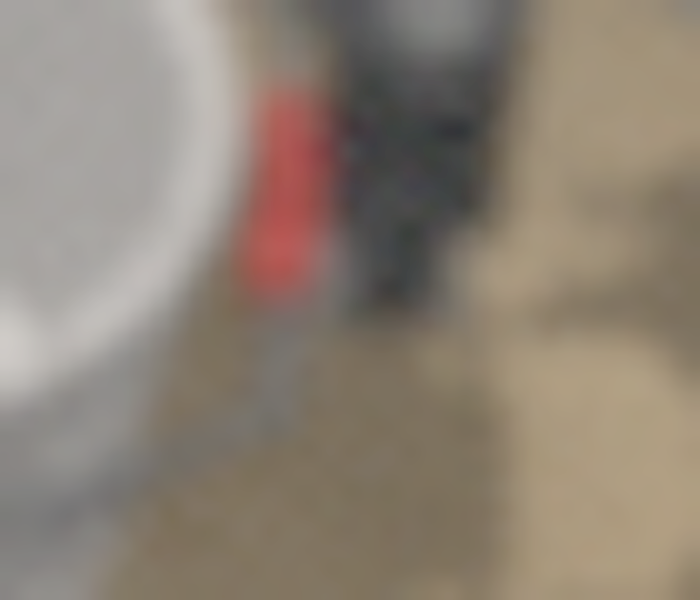

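View pics/t3.png

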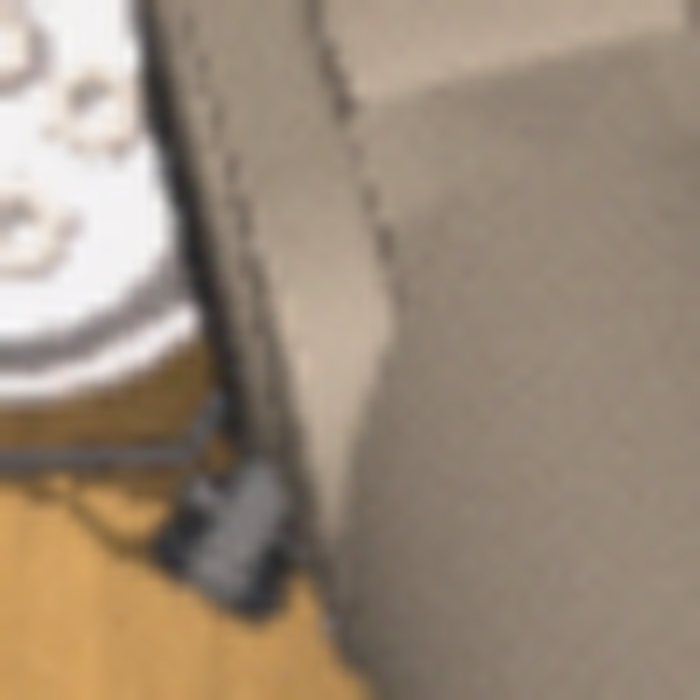

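Run:
```python
from h import *
s=sensors.get_state();R=np.array(s['ee_rot']);p=np.array(s['ee_pos'])
print(p)
for dx in(-.0255,-.04):
  for dz in(-.004,-.024,-.044,-.064):
    for dy in(-.011,.011):
      X=p+R@[dx,dy,dz]
      print(dx,dz,dy,'scene10',(proj('scene',X)[0]-[219.5,179.5])*10,'top14',(proj('top',X)[0]-[254.5,179.5])*14)
```

```text
[ 0.5179 -0.0241  0.0427]
-0.0255 -0.004 -0.011 scene10 [502.674  409.6805] top14 [231.9027 407.9678]
-0.0255 -0.004 0.011 scene10 [578.4784 410.858 ] top14 [328.7655 464.3063]
-0.0255 -0.024 -0.011 scene10 [505.912  365.5825] top14 [235.6276 402.0969]
-0.0255 -0.024 0.011 scene10 [582.7829 366.7905] top14 [334.2228 459.4372]
-0.0255 -0.044 -0.011 scene10 [509.2374 320.217 ] top14 [239.4879 396.0126]
-0.0255 -0.044 0.011 scene10 [587.2028 321.4571] top14 [339.8785 454.391 ]
-0.0255 -0.064 -0.011 scene10 [512.6536 273.5331] top14 [243.4909 389.7031]
-0.0255 -0.064 0.011 scene10 [591.7424 274.8068] top14 [345.7436 449.1578]
-0.04 -0.004 -0.011 scene10 [503.6768 448.9883] top14 [194.9106 471.6835]
-0.04 -0.004 0.011 scene10 [580.189  450.1629] top14 [291.8518 528.1268]
-0.04 -0.024 -0.011 scene10 [506.9641 405.0392] top14 [197.979  466.9454]
-0.04 -0.024 0.011 scene10 [584.565  406.2445] top14 [296.6557 524.3944]
-0.04 -0.044 -0.011 scene10 [510.3413 359.811 ] top14 [201.159  462.0348]
-0.04 -0.044 0.011 scene10 [589.06   361.0486] top14 [301.6345 520.526 ]
-0.04 -0.064 -0.011 scene10 [513.812  313.2516] top14 [204.4569 456.9422]
-0.04 -0.064 0.011 scene10 [593.6783 314.5231] top14 [306.7979 516.5141]
```

>>> play_rows(
  steps=[
    {"gripper":0.2,"offset":[0,0.004,0],"spin":0},
    {"gripper":0.2,"offset":[0,0.004,0.005],"spin":0},
    {"gripper":0.2,"offset":[0,0.004,0.015],"spin":0},
    {"gripper":0.2,"offset":[0,0.004,0.02],"spin":0},
    {"gripper":0.2,"offset":[0,0.004,0.02],"spin":0},
    {"gripper":0.2,"offset":[0,0.004,0.02],"spin":0},
  ],
)

```text
time: 5.78
ee_pos: [0.5153, -0.0275, 0.0219]
ee_rot: [[0.878, -0.478, -0.002], [-0.478, -0.878, 0.0], [-0.002, 0.001, -1.0]]
force: [0.2, -0.1, 0.3]
gripper_width: 0.0509
```

```bash
python3 fa.py
python3 - <<'E'
from h import *
snap('scene','s4',(250,195,290,230),18)
s=sensors.get_state();R=np.array(s['ee_rot']);p=np.array(s['ee_pos'])
for dx in(-.0255,.0255):
  for dz in(0,-.013):
    for dy in(-.011,.011):
      X=p+R@[dx,dy,dz]
      print(dx,dz,dy,'scene18',(proj('scene',X)[0]-[249.5,194.5])*18)
E
```

```text
F world [ 0.0995 -0.0274 -0.0729] F tool [ 0.1005 -0.0235  0.073 ] pos [ 0.5163 -0.0276  0.023 ] w 0.05159680221269696 t 6.0833
-0.0255 0 -0.011 scene18 [381.6031 558.3549]
-0.0255 0 0.011 scene18 [515.7933 560.4169]
-0.0255 -0.013 -0.011 scene18 [385.4851 508.7262]
-0.0255 -0.013 0.011 scene18 [520.8799 510.8224]
0.0255 0 -0.011 scene18 [375.0652 320.4481]
0.0255 0 0.011 scene18 [505.0875 322.5271]
0.0255 -0.013 -0.011 scene18 [378.752  270.2855]
0.0255 -0.013 0.011 scene18 [509.8976 272.398 ]
```

View pics/s4.png

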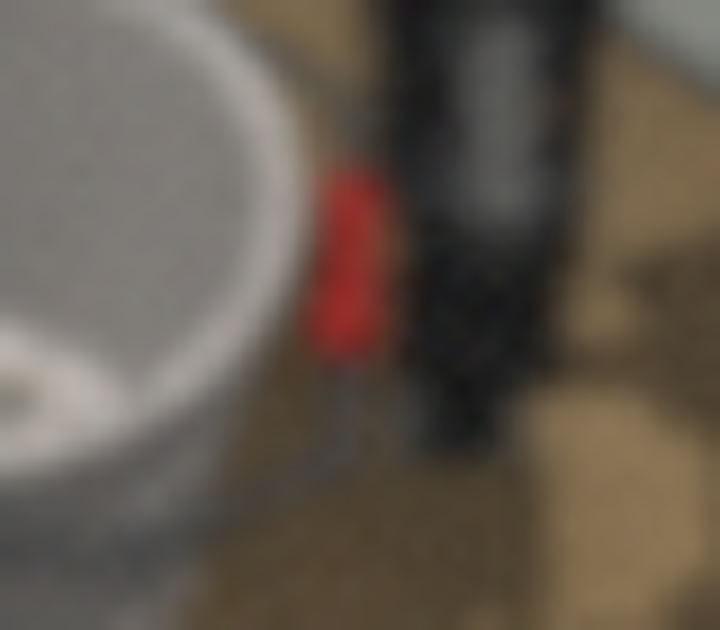

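The pad tip, at about (460,455), now reaches well below the grip, which spans (350,170)–(345,360). The pad's inner edge at x≈390 is about 4 mm outside the wire at x≈365, and that agrees with my computed pose. I'll move in 3.5 mm and close.

>>> play_rows(
  steps=[
    {"gripper":0.2,"offset":[0,-0.002,0],"spin":0},
    {"gripper":0.2,"offset":[0,-0.0035,0],"spin":0},
    {"gripper":0.2,"offset":[0,-0.0035,0],"spin":0},
    {"gripper":0.2,"offset":[0,-0.0035,0],"spin":0},
  ],
)

```text
time: 6.47
ee_pos: [0.5178, -0.0244, 0.0227]
ee_rot: [[0.878, -0.478, 0.0], [-0.478, -0.878, -0.0], [0.0, -0.0, -1.0]]
force: [0.2, 0.3, 0.2]
gripper_width: 0.0513
```

>>> play_rows(
  steps=[
    {"gripper":0.0,"offset":[0,0,0],"spin":0},
    {"gripper":-0.1,"offset":[0,0,0],"spin":0},
    {"gripper":-0.2,"offset":[0,0,0],"spin":0},
    {"gripper":-0.25,"offset":[0,0,0],"spin":0},
    {"gripper":-0.25,"offset":[0,0,0],"spin":0},
    {"gripper":-0.25,"offset":[0,0,0],"spin":0},
  ],
  grip_force=20,
)

```text
time: 6.97
ee_pos: [0.5171, -0.0245, 0.0225]
ee_rot: [[0.878, -0.478, -0.001], [-0.478, -0.878, -0.0], [-0.001, 0.001, -1.0]]
force: [-1.2, 0.2, 0.3]
gripper_width: 0.0325
```

```bash
python3 fa.py
python3 - <<'E'
from h import *
snap('scene','s5',(250,195,290,230),18)
E
```

```text
F world [-1.3384  0.2444 -0.5695] F tool [-1.2922  0.4249  0.5701] pos [ 0.5174 -0.0247  0.0225] w 0.03303535706444647 t 7.2667
```

View pics/s5.png

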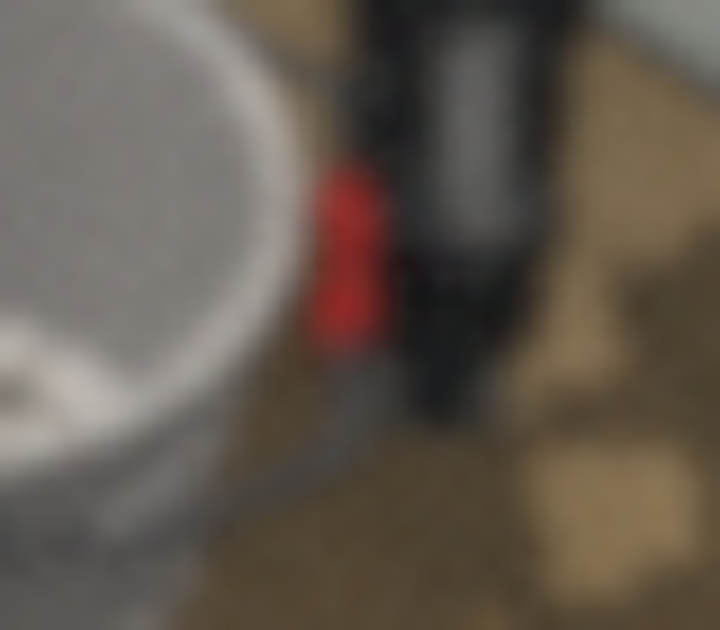

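>>> play_rows(
  steps=[
    {"gripper":0.2,"offset":[0,0,0],"spin":0},
    {"gripper":0.2,"offset":[0,0,0],"spin":0},
    {"gripper":0.2,"offset":[0,0,0],"spin":0},
    {"gripper":0.2,"offset":[0,-0.0015,0],"spin":0},
    {"gripper":0.2,"offset":[0,-0.0015,0],"spin":0},
    {"gripper":0.2,"offset":[0,-0.0015,0],"spin":0},
  ],
)

```text
time: 7.82
ee_pos: [0.5187, -0.0236, 0.0228]
ee_rot: [[0.878, -0.478, 0.001], [-0.478, -0.878, -0.0], [0.001, 0.0, -1.0]]
force: [0.0, -1.9, -0.0]
gripper_width: 0.0515
```

```bash
python3 fa.py
```

```text
F world [ 0.2592 -1.272   0.2294] F tool [ 0.836   0.9933 -0.229 ] pos [ 0.5185 -0.0234  0.0227] w 0.05138978740194766 t 8.1167
```

>>> play_rows(
  steps=[
    {"gripper":0.0,"offset":[0,0,0],"spin":0},
    {"gripper":-0.2,"offset":[0,0,0],"spin":0},
    {"gripper":-0.25,"offset":[0,0,0],"spin":0},
    {"gripper":-0.25,"offset":[0,0,0],"spin":0},
    {"gripper":-0.4,"offset":[0,0,0],"spin":0},
    {"gripper":-0.4,"offset":[0,0,0],"spin":0},
  ],
)

```text
time: 8.62
ee_pos: [0.5179, -0.0231, 0.0225]
ee_rot: [[0.878, -0.478, -0.001], [-0.478, -0.878, 0.0], [-0.001, 0.0, -1.0]]
force: [-1.9, 0.5, 0.4]
gripper_width: 0.0344
```

```bash
python3 fa.py
python3 - <<'E'
from h import *
snap('scene','s6',(250,195,290,230),18)
E
```

```text
F world [-1.6685 -0.1697 -0.081 ] F tool [-1.3846  0.9463  0.0818] pos [ 0.5181 -0.0232  0.0226] w 0.03416915087150209 t 8.9167
```

View pics/s6.png

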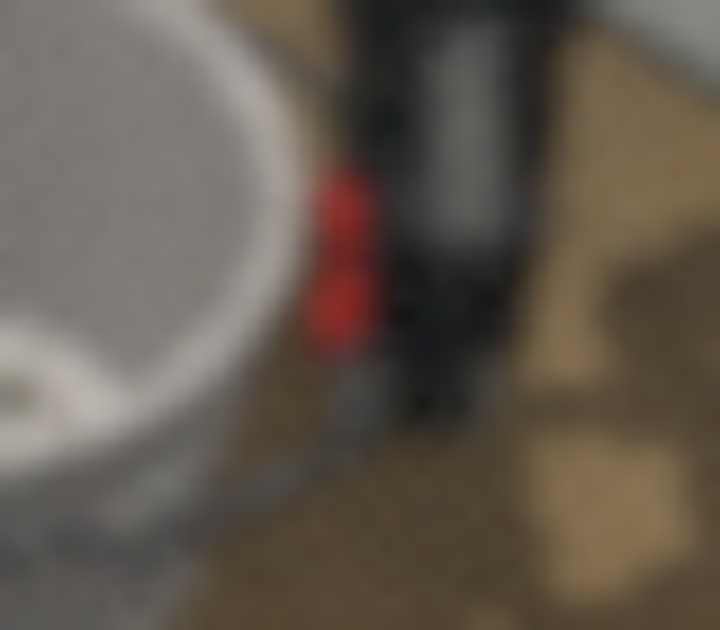

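The gripper stopped at 34 mm against a commanded 26 mm, so it holds the grip's ends. Next is a lift test along the arc.

>>> play_rows(
  steps=[
    {"gripper":-0.4,"offset":[0,0.0,-0.002],"spin":0},
    {"gripper":-0.4,"offset":[0,0.0,-0.004],"spin":0},
    {"gripper":-0.4,"offset":[0,0.0005,-0.006],"spin":0},
    {"gripper":-0.4,"offset":[0,0.0005,-0.008],"spin":0},
    {"gripper":-0.4,"offset":[0,0.0005,-0.01],"spin":0},
    {"gripper":-0.4,"offset":[0,0.0005,-0.0115],"spin":0},
    {"gripper":-0.4,"offset":[0,0.0005,-0.0115],"spin":0},
  ],
)

```text
time: 9.55
ee_pos: [0.5183, -0.0235, 0.0346]
ee_rot: [[0.878, -0.478, 0.001], [-0.478, -0.878, -0.0], [0.001, -0.0, -1.0]]
force: [-2.8, -0.2, -0.1]
gripper_width: 0.0343
```

```bash
python3 fa.py
python3 - <<'E'
from h import *
snap('scene','s7',(215,175,295,235),9)
E
```

```text
F world [-1.2785  0.8238 -0.162 ] F tool [-1.5168 -0.1125  0.1616] pos [ 0.5183 -0.0236  0.0342] w 0.03422686196747386 t 9.85
```

View pics/s7.png

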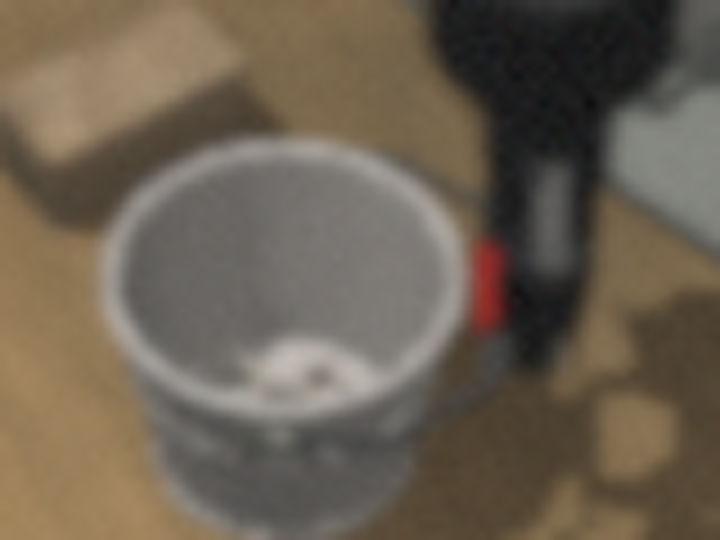

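It works: the grip rose from about y=311 to 286 in the crop and the pail stayed put. I'll continue along the arc.

>>> play_rows(
  steps=[
    {"gripper":-0.4,"offset":[0,0,-0.004],"spin":0},
    {"gripper":-0.4,"offset":[0,-0.0005,-0.008],"spin":0},
    {"gripper":-0.4,"offset":[0,-0.001,-0.012],"spin":0},
    {"gripper":-0.4,"offset":[0,-0.002,-0.016],"spin":0},
    {"gripper":-0.4,"offset":[0,-0.003,-0.02],"spin":0},
    {"gripper":-0.4,"offset":[0,-0.0048,-0.0245],"spin":0},
    {"gripper":-0.4,"offset":[0,-0.007,-0.029],"spin":0},
    {"gripper":-0.4,"offset":[0,-0.009,-0.033],"spin":0},
  ],
)

```text
time: 10.57
ee_pos: [0.5226, -0.0157, 0.0677]
ee_rot: [[0.878, -0.478, 0.0], [-0.478, -0.878, -0.0], [0.0, 0.0, -1.0]]
force: [0.1, 0.9, -3.2]
gripper_width: 0.0339
```

```bash
python3 fa.py
python3 - <<'E'
from h import *
snap('scene','s8',(215,175,295,235),9)
E
```

```text
F world [ 0.0352  0.8539 -1.2271] F tool [-0.3781 -0.7669  1.2268] pos [ 0.5226 -0.0161  0.0672] w 0.033938017100354115 t 10.8667
```

View pics/s8.png

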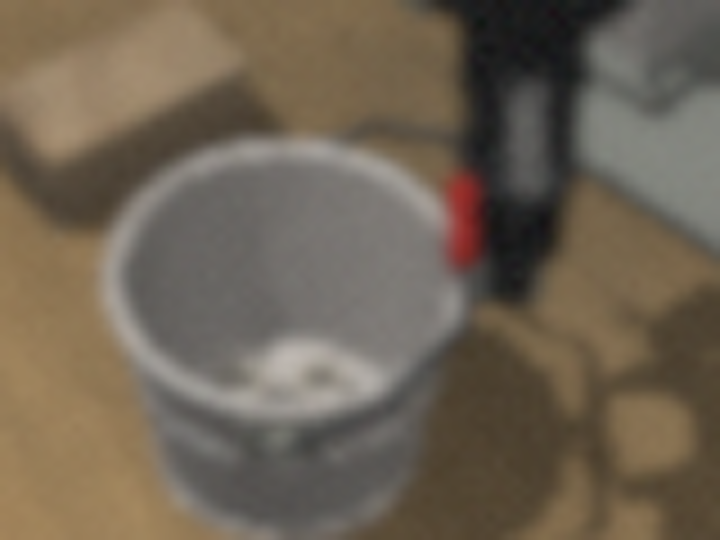

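>>> play_rows(
  steps=[
    {"gripper":-0.4,"offset":[0,-0.003,-0.0045],"spin":0},
    {"gripper":-0.4,"offset":[0,-0.0065,-0.009],"spin":0},
    {"gripper":-0.4,"offset":[0,-0.0105,-0.0135],"spin":0},
    {"gripper":-0.4,"offset":[0,-0.0145,-0.017],"spin":0},
    {"gripper":-0.4,"offset":[0,-0.019,-0.0205],"spin":0},
    {"gripper":-0.4,"offset":[0,-0.0242,-0.024],"spin":0},
    {"gripper":-0.4,"offset":[0,-0.0242,-0.024],"spin":0},
  ],
)

```text
time: 11.5
ee_pos: [0.5348, 0.006, 0.0925]
ee_rot: [[0.879, -0.477, 0.001], [-0.477, -0.879, -0.001], [0.001, 0.0, -1.0]]
force: [-3.6, -3.7, 5.5]
gripper_width: 0.0337
```

```bash
python3 fa.py
python3 - <<'E'
from h import *
snap('scene','s9',(215,165,295,235),9)
E
```

```text
F world [-3.8849 -2.9166  5.5865] F tool [-2.0178  4.4263 -5.5807] pos [0.5338 0.0051 0.0918] w 0.03348106119799167 t 11.8
```

View pics/s9.png

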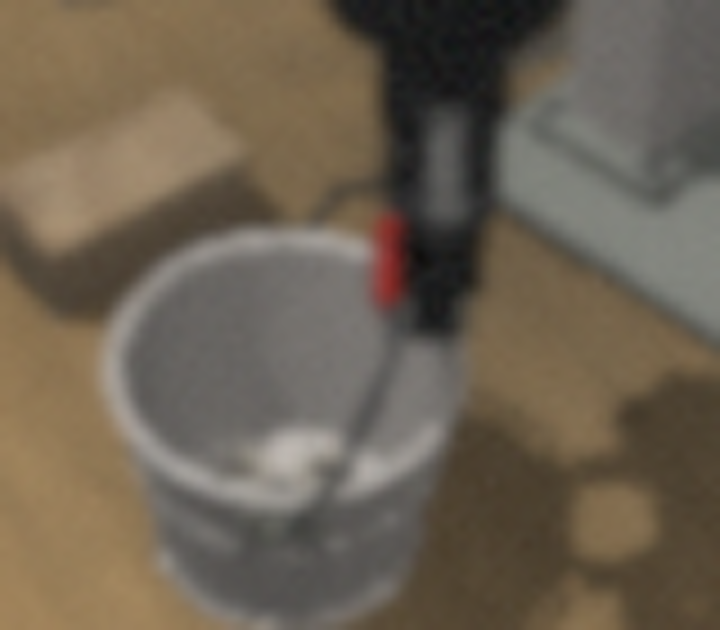

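The bail is at about 60° (grip at (390,262) in the crop). The force reading, about 5.6 N up and 4.4 N outward, says the fingertips now rest on the rim. I'll let go here, since the hinge holds the bail, then rise and re-cage the grip from above.

>>> play_rows(
  steps=[
    {"gripper":-0.1,"offset":[0,0.001,-0.002],"spin":0},
    {"gripper":0.1,"offset":[0,0.003,-0.005],"spin":0},
    {"gripper":0.3,"offset":[0,0.006,-0.01],"spin":0},
    {"gripper":0.3,"offset":[0,0.01,-0.02],"spin":0},
    {"gripper":0.3,"offset":[0,0.01,-0.05],"spin":0},
    {"gripper":0.3,"offset":[0,0.01,-0.08],"spin":0},
    {"gripper":0.3,"offset":[0,0.01,-0.1],"spin":0},
  ],
)

```text
time: 12.43
ee_pos: [0.5306, -0.003, 0.1948]
ee_rot: [[0.878, -0.478, 0.004], [-0.478, -0.878, 0.0], [0.004, -0.002, -1.0]]
force: [1.3, 0.2, 0.2]
gripper_width: 0.0555
```

```bash
python3 fa.py
python3 - <<'E'
from h import *
snap('scene','s10',(215,165,295,235),9); snap('top','t10',(225,150,325,230),8)
E
```

```text
F world [-0.113   0.0546  0.2718] F tool [-0.1257  0.0062 -0.2716] pos [ 0.5284 -0.0035  0.1904] w 0.05541208570682082 t 12.7333
```

View pics/s10.png

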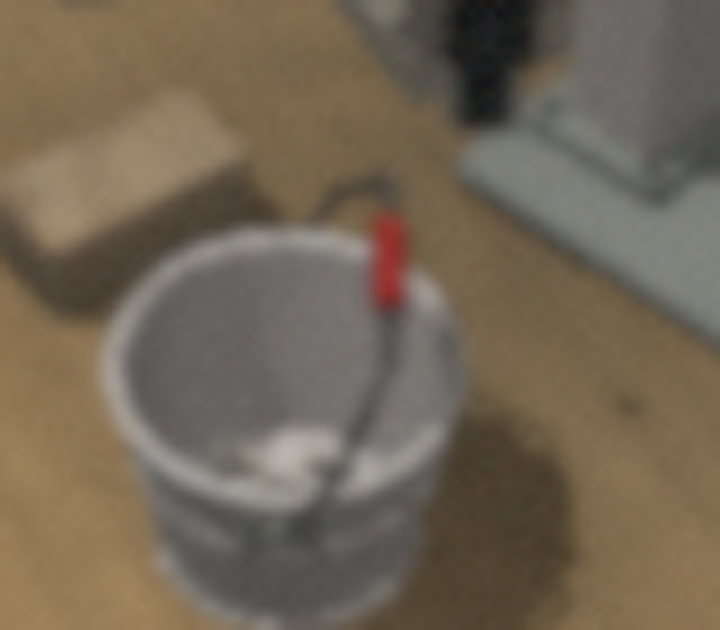

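View pics/t10.png

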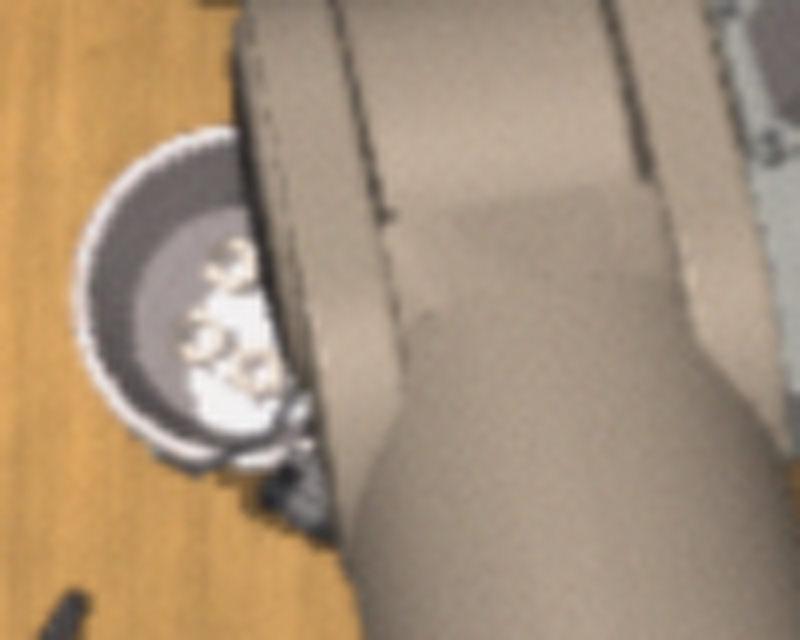

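The bail stands by itself at about 60°, with the grip at (390,262) in the scene crop. The nuts are in the pail and the pail hasn't moved. Now I'll turn 90° above the grip.

```bash
python3 -c "
from h import *
to([.54,.0153,.19],61.6)"
```

```text
t 12.8333 pos [ 0.5283 -0.0034  0.19  ] yaw -28.55 F [0.4064 0.0697 0.0313] w 0.05568811680879753 j [ 0.4141  0.2272 -0.5667  1.8277  0.1339  1.1271 -0.6973]
offset [ 0.0013 -0.022  -0.    ] spin -90.1521025236629
```

>>> play_rows(
  steps=[
    {"gripper":0.3,"offset":[0.001,-0.01,0],"spin":-7},
    {"gripper":0.3,"offset":[0.001,-0.022,0],"spin":-14},
    {"gripper":0.3,"offset":[0.001,-0.022,0],"spin":-21},
    {"gripper":0.3,"offset":[0.001,-0.022,0],"spin":-28},
    {"gripper":0.3,"offset":[0.001,-0.022,0],"spin":-35},
    {"gripper":0.3,"offset":[0.001,-0.022,0],"spin":-42},
    {"gripper":0.3,"offset":[0.001,-0.022,0],"spin":-49},
    {"gripper":0.3,"offset":[0.001,-0.022,0],"spin":-56},
  ],
)

```text
time: 13.5
ee_pos: [0.54, 0.0156, 0.1901]
ee_rot: [[0.885, 0.466, -0.002], [0.466, -0.885, 0.0], [-0.002, -0.001, -1.0]]
force: [0.0, -0.3, -0.6]
gripper_width: 0.0554
```

>>> play_rows(
  steps=[
    {"gripper":0.2,"offset":[0,0,0],"spin":-7},
    {"gripper":0.2,"offset":[0,0,0],"spin":-14},
    {"gripper":0.2,"offset":[0,0,0],"spin":-21},
    {"gripper":0.2,"offset":[0,0,0],"spin":-28},
    {"gripper":0.2,"offset":[0,0,0],"spin":-34},
    {"gripper":0.2,"offset":[0,0,0],"spin":-34},
    {"gripper":0.2,"offset":[0,0,0],"spin":-34},
  ],
)

```text
time: 14.08
ee_pos: [0.5401, 0.0154, 0.1904]
ee_rot: [[0.48, 0.877, -0.001], [0.877, -0.48, 0.0], [-0.0, -0.001, -1.0]]
force: [-0.7, -0.3, -0.0]
gripper_width: 0.0508
```

```bash
python3 -c "
from h import *
to([.54,.0153,.105],61.6)"
```

```text
t 14.0833 pos [0.5401 0.0154 0.1904] yaw 61.29 F [-0.652  -0.2883 -0.0395] w 0.05080084678284473 j [ 0.579   0.2941 -0.825   1.7964  0.2342  1.1543  0.749 ]
offset [-0.0002  0.0001  0.0854] spin -0.3124411999361314
```

>>> play_rows(
  steps=[
    {"gripper":0.2,"offset":[0,0,0.025],"spin":0},
    {"gripper":0.2,"offset":[0,0,0.05],"spin":0},
    {"gripper":0.2,"offset":[0,0,0.065],"spin":0},
    {"gripper":0.2,"offset":[0,0,0.075],"spin":0},
    {"gripper":0.2,"offset":[0,0,0.078],"spin":0},
    {"gripper":0.2,"offset":[0,0,0.078],"spin":0},
  ],
)

```text
time: 14.58
ee_pos: [0.5403, 0.0156, 0.1126]
ee_rot: [[0.479, 0.878, -0.001], [0.878, -0.479, 0.0], [-0.0, -0.001, -1.0]]
force: [0.5, -1.0, -0.6]
gripper_width: 0.0511
```

```bash
python3 fa.py
python3 - <<'E'
from h import *
snap('scene','s11',(215,155,295,225),9); snap('top','t11',(225,150,325,230),8)
E
```

```text
F world [-0.2301 -0.0194 -0.2585] F tool [-0.1272 -0.1932  0.2581] pos [0.5413 0.0156 0.1141] w 0.05157500174584906 t 14.8833
```

View pics/s11.png

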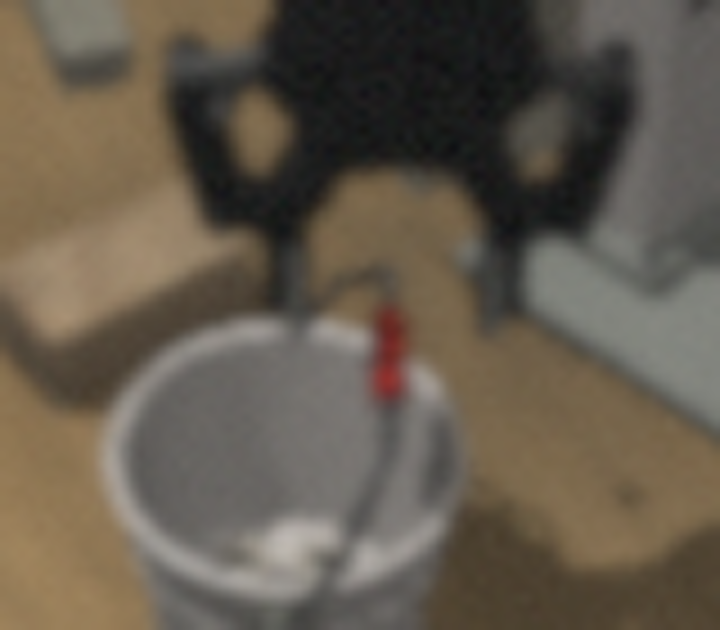

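View pics/t11.png

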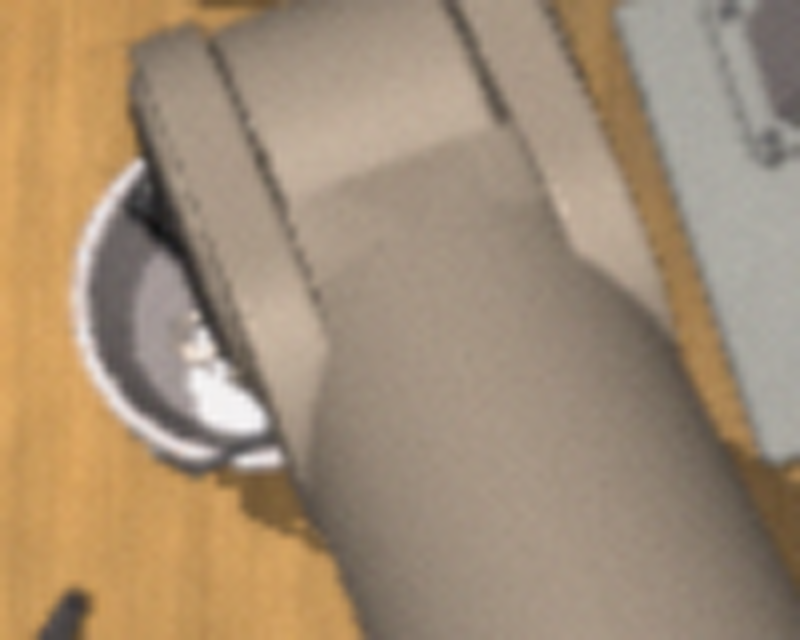

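The fingers straddle the grip, with tips at (295,335) and (495,330) and the grip at (390,352) between them. The tips look about level with the top of the grip. I'll narrow the jaws to a cage about 22 mm wide and lower a little.

>>> play_rows(
  steps=[
    {"gripper":0.0,"offset":[0,0,0.004],"spin":0},
    {"gripper":-0.2,"offset":[0,0,0.008],"spin":0},
    {"gripper":-0.35,"offset":[0,0,0.01],"spin":0},
    {"gripper":-0.45,"offset":[0,0,0.01],"spin":0},
    {"gripper":-0.45,"offset":[0,0,0.01],"spin":0},
  ],
)

```text
time: 15.4
ee_pos: [0.5404, 0.0155, 0.1028]
ee_rot: [[0.478, 0.878, -0.001], [0.878, -0.478, 0.0], [-0.0, -0.001, -1.0]]
force: [0.3, 0.5, -0.0]
gripper_width: 0.0233
```

```bash
python3 fa.py
python3 - <<'E'
from h import *
snap('scene','s12',(215,155,295,225),9)
E
```

```text
F world [-0.0832 -0.2437  0.2993] F tool [-0.2539  0.0435 -0.2993] pos [0.5407 0.0155 0.1033] w 0.023502306863192327 t 15.7
```

View pics/s12.png

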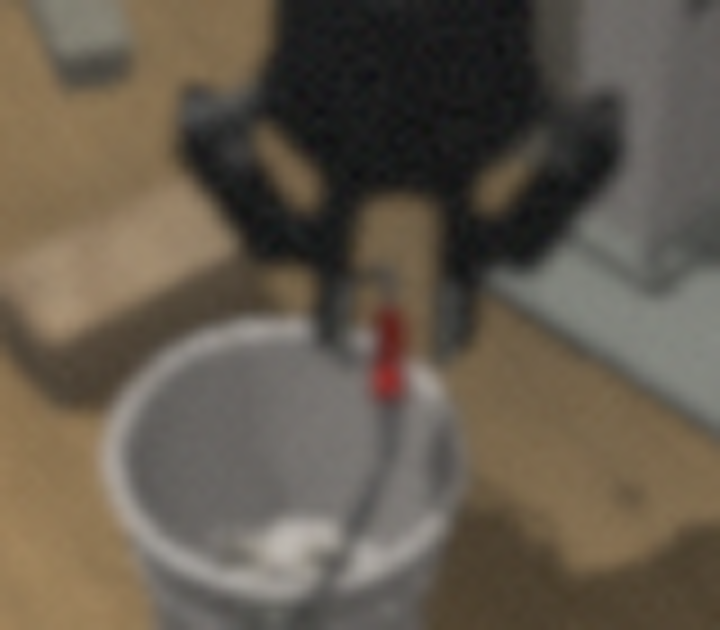

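Run:
```python
from h import *
s=sensors.get_state();R=np.array(s['ee_rot']);p=np.array(s['ee_pos'])
im=cv2.imread('pics/s12.png')
def d(X,c):
    u=(proj('scene',X)[0]-[214.5,154.5])*9; cv2.circle(im,(int(u[0]),int(u[1])),3,c,-1); return u
for th in np.arange(0,6.28,.15): d([.5556+.0575*np.cos(th),.0443+.0575*np.sin(th),.086],(0,255,0))
o=np.array([-.475,-.88,0]);a=np.array([-.88,.475,0]);c=np.array([.5556,.0443,.072])
for A in(30,60):
    for k in(-.018,0,.018): print(A,k,d(c+o*.066*np.cos(np.radians(A))+a*k+np.array([0,0,.066*np.sin(np.radians(A))]),(255,255,0) if A==60 else (255,0,255)))
for x in(-.0117,.0117):
    for z in(0,-.019,-.0375): print('tip',x,z,d(p+R@[x,0,z],(0,255,255)))
for x in(-.0425,.0425): print('body',d(p+R@[x,0,-.073],(0,0,255)))
cv2.imwrite('pics/s12o.png',im)
```

```text
30 -0.018 [471.5097 369.6791]
30 0 [472.5619 411.613 ]
30 0.018 [473.6356 454.5583]
60 -0.018 [397.4278 316.0216]
60 0 [397.5983 358.0398]
60 0.018 [397.7716 401.0952]
tip -0.0117 0 [430.8697 413.4812]
tip -0.0117 -0.019 [432.7832 372.4689]
tip -0.0117 -0.0375 [434.6944 331.4528]
tip 0.0117 0 [356.5709 412.2452]
tip 0.0117 -0.019 [357.4769 371.2095]
tip 0.0117 -0.0375 [358.383  330.1697]
body [541.5006 251.3729]
body [257.093 246.539]
```

View pics/s12o.png

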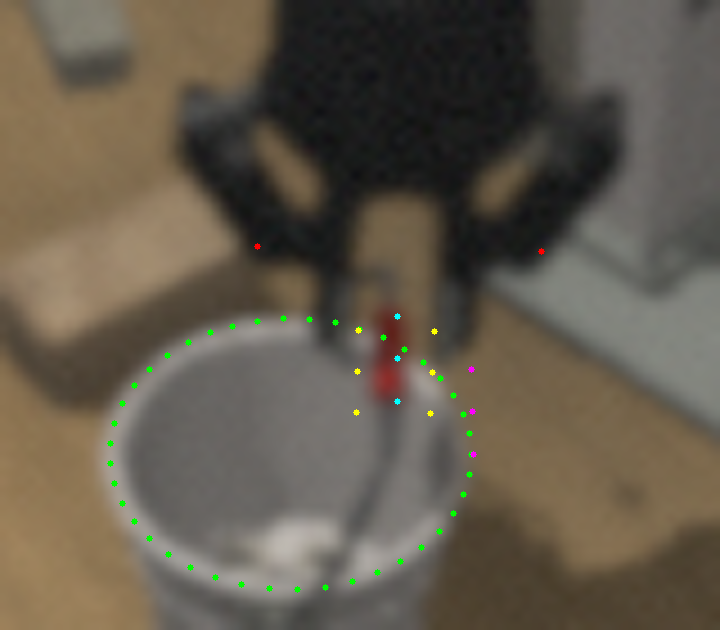

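The overlay fits the pail and the grip at 60°. The gripper itself is drawn about 25 mm higher than its reported pose implies. So I'll pick heights that are safe either way, going a little lower and then pushing the bail upright with the outer finger.

>>> play_rows(
  steps=[
    {"gripper":-0.45,"offset":[0,0,0.005],"spin":0},
    {"gripper":-0.45,"offset":[0,0,0.009],"spin":0},
    {"gripper":-0.45,"offset":[0.004,0,0.009],"spin":0},
    {"gripper":-0.45,"offset":[0.008,0,0.009],"spin":0},
    {"gripper":-0.45,"offset":[0.012,0,0.008],"spin":0},
    {"gripper":-0.45,"offset":[0.016,0,0.007],"spin":0},
    {"gripper":-0.45,"offset":[0.02,0,0.006],"spin":0},
    {"gripper":-0.45,"offset":[0.02,0,0.006],"spin":0},
  ],
)

```text
time: 16.42
ee_pos: [0.5511, 0.0345, 0.0978]
ee_rot: [[0.477, 0.879, 0.002], [0.879, -0.477, 0.001], [0.002, 0.001, -1.0]]
force: [0.3, 0.5, 0.3]
gripper_width: 0.0234
```

```bash
python3 fa.py
python3 - <<'E'
from h import *
snap('scene','s13',(215,155,295,225),9)
to([.5556,.0443,.105],61.6)
E
```

```text
F world [-0.2216 -0.0119 -0.287 ] F tool [-0.1165 -0.1889  0.287 ] pos [0.5501 0.033  0.0971] w 0.023525185086485653 t 16.7167
t 16.7667 pos [0.5501 0.033  0.0971] yaw 61.43 F [ 0.3044  0.2712 -0.4747] w 0.02325924810020156 j [ 0.4865  0.42   -0.7798  1.8727  0.3501  0.9904  0.6266]
offset [ 0.0126 -0.0006 -0.0079] spin -0.1716094691605008
```

View pics/s13.png

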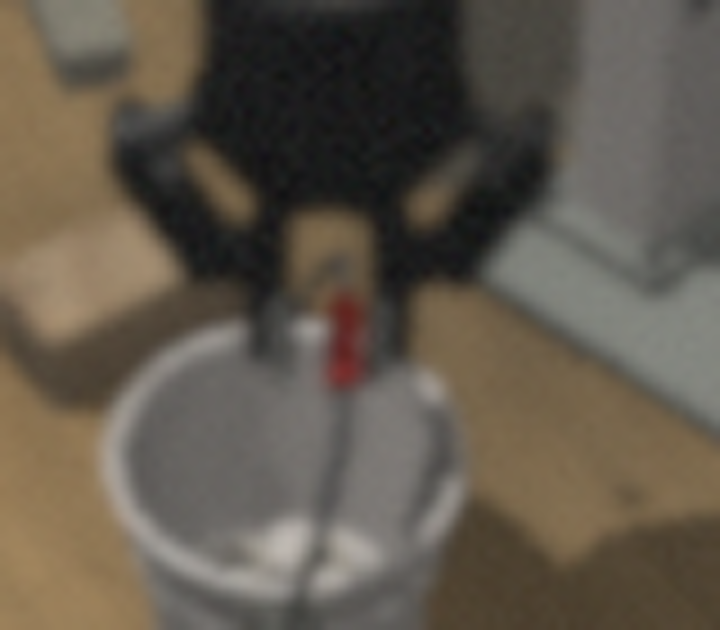

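The bail follows the outer finger: the grip is now at (345,340) and the pail is still. I'll finish to upright, then close slowly.

>>> play_rows(
  steps=[
    {"gripper":-0.45,"offset":[0.004,0,-0.001],"spin":0},
    {"gripper":-0.45,"offset":[0.008,0,-0.002],"spin":0},
    {"gripper":-0.45,"offset":[0.0125,0,-0.003],"spin":0},
    {"gripper":-0.45,"offset":[0.0125,0,-0.003],"spin":0},
    {"gripper":-0.5,"offset":[0.0125,0,-0.003],"spin":0},
    {"gripper":-0.55,"offset":[0.0125,0,-0.003],"spin":0},
    {"gripper":-0.6,"offset":[0.0125,0,-0.003],"spin":0},
    {"gripper":-0.65,"offset":[0.0125,0,-0.003],"spin":0},
  ],
)

```text
time: 17.43
ee_pos: [0.556, 0.0438, 0.1001]
ee_rot: [[0.478, 0.878, -0.0], [0.878, -0.478, -0.0], [-0.0, -0.0, -1.0]]
force: [-0.7, 1.1, 0.9]
gripper_width: 0.0148
```

```bash
python3 fa.py
python3 - <<'E'
from h import *
snap('scene','s14',(215,155,295,225),9);snap('top','t14',(225,150,325,230),8)
to([.5556,.0443,.105],61.6)
E
```

```text
F world [-0.4678 -0.8173  0.3157] F tool [-0.9416 -0.02   -0.3155] pos [0.5561 0.0439 0.1002] w 0.014875153689447064 t 17.7333
t 17.8333 pos [0.5561 0.044  0.1002] yaw 61.44 F [-0.761  -0.9853  0.9705] w 0.015077086881081942 j [ 0.464   0.4284 -0.7801  1.8543  0.3541  1.0029  0.6071]
offset [ 0.     -0.0006 -0.0048] spin -0.16446298717488617
```

View pics/s14.png

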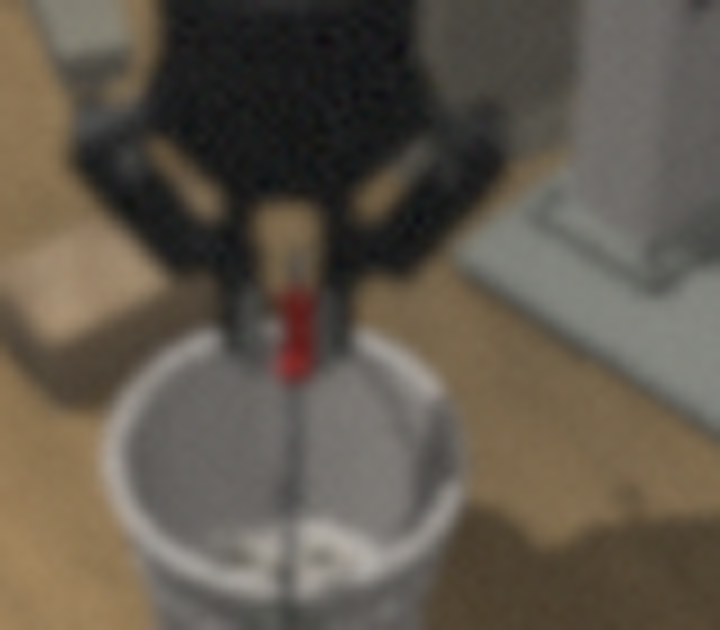

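View pics/t14.png

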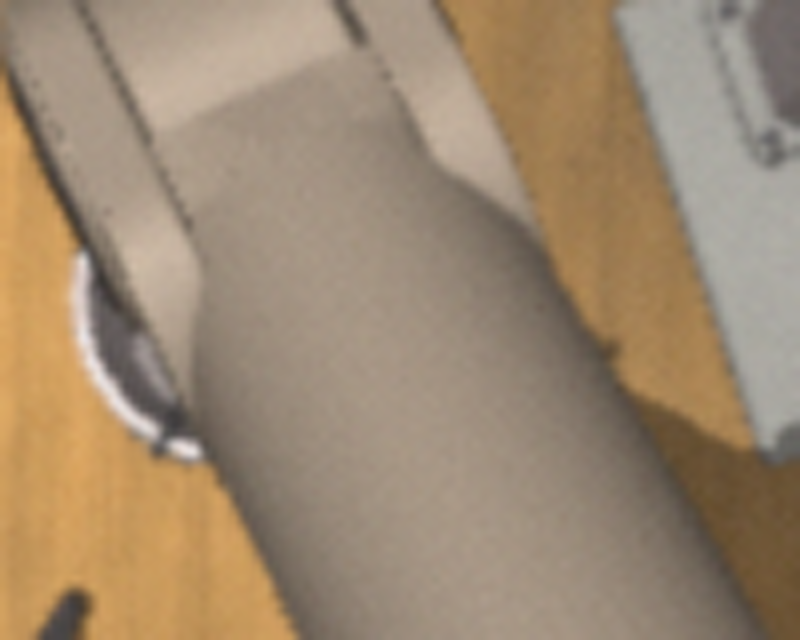

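The bail is upright: the grip is at (297,335), directly above the near ear at about (285,630), and the pail hasn't moved. I'll go 6 mm lower for a full pad hold and grip.

>>> play_rows(
  steps=[
    {"gripper":-0.65,"offset":[0,0,0.003],"spin":0},
    {"gripper":-0.65,"offset":[0,0,0.006],"spin":0},
    {"gripper":-0.65,"offset":[0,0,0.006],"spin":0},
    {"gripper":-0.75,"offset":[0,0,0.006],"spin":0},
    {"gripper":-0.85,"offset":[0,0,0.006],"spin":0},
    {"gripper":-1,"offset":[0,0,0.006],"spin":0},
    {"gripper":-1,"offset":[0,0,0.006],"spin":0},
    {"gripper":-1,"offset":[0,0,0.006],"spin":0},
  ],
  grip_force=60,
)

```text
time: 18.5
ee_pos: [0.5558, 0.0442, 0.0938]
ee_rot: [[0.478, 0.878, -0.001], [0.878, -0.478, 0.0], [-0.0, -0.001, -1.0]]
force: [-0.0, 0.0, -3.5]
gripper_width: 0.0086
```

```bash
python3 fa.py
python3 - <<'E'
from h import *
snap('scene','s15',(215,155,295,225),9)
E
```

```text
F world [-0.199   0.4434 -3.7392] F tool [ 0.2953 -0.3847  3.7393] pos [0.5558 0.0441 0.0939] w 0.008868722151409887 t 18.8
```

View pics/s15.png

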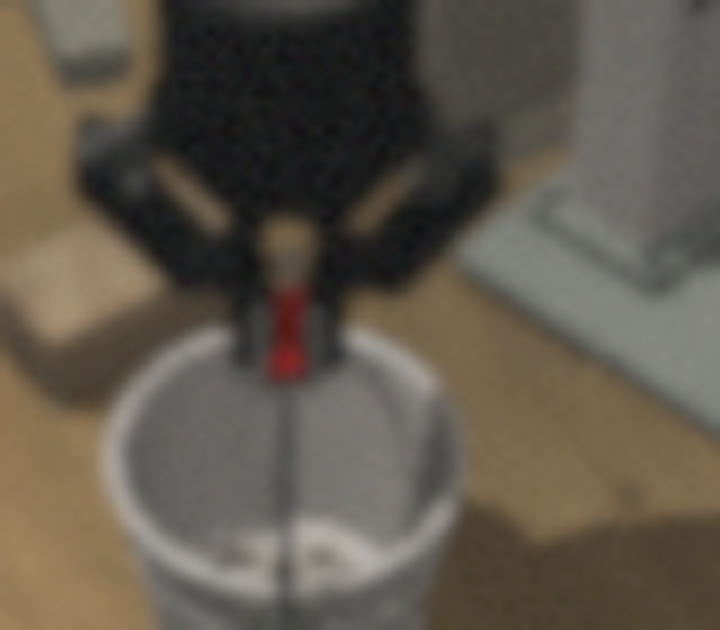

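>>> play_rows(
  steps=[
    {"gripper":-1,"offset":[0,0,-0.003],"spin":0},
    {"gripper":-1,"offset":[0,0,-0.006],"spin":0},
    {"gripper":-1,"offset":[0,0,-0.01],"spin":0},
    {"gripper":-1,"offset":[0,0,-0.014],"spin":0},
    {"gripper":-1,"offset":[0,0,-0.017],"spin":0},
    {"gripper":-1,"offset":[0,0,-0.02],"spin":0},
    {"gripper":-1,"offset":[0,0,-0.02],"spin":0},
  ],
)

```text
time: 19.43
ee_pos: [0.5567, 0.0442, 0.115]
ee_rot: [[0.478, 0.878, 0.001], [0.878, -0.478, -0.0], [0.001, 0.001, -1.0]]
force: [0.1, 0.2, -6.7]
gripper_width: 0.0086
```

```bash
python3 fa.py
python3 - <<'E'
from h import *
snap('scene','s16',(205,145,305,235),8)
E
```

```text
F world [ 0.001  -0.1187 -6.807 ] F tool [-0.1013  0.0599  6.807 ] pos [0.5559 0.044  0.1139] w 0.008724149111727805 t 19.7333
```

View pics/s16.png

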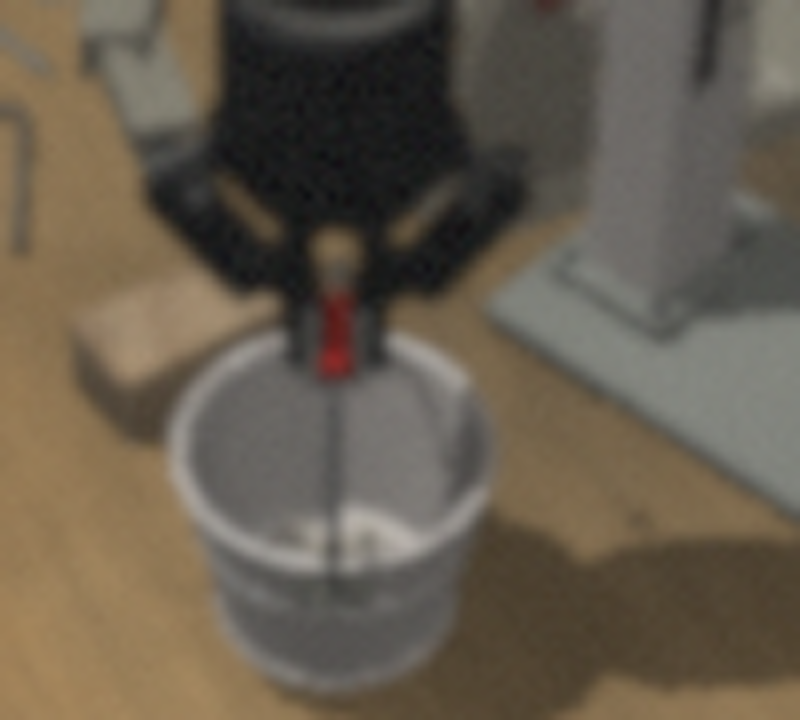

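The pail is lifted level, with the grip still centred over it and the nuts inside. It weighs about 6.8 N, so I expect the hook to sink about 68 mm. I'll go up smoothly.

>>> play_rows(
  steps=[
    {"gripper":-1,"offset":[0,0,-0.003],"spin":0},
    {"gripper":-1,"offset":[0,0,-0.01],"spin":0},
    {"gripper":-1,"offset":[0,0,-0.02],"spin":0},
    {"gripper":-1,"offset":[0,0,-0.032],"spin":0},
    {"gripper":-1,"offset":[0,0,-0.045],"spin":0},
    {"gripper":-1,"offset":[0,0,-0.058],"spin":0},
    {"gripper":-1,"offset":[0,0,-0.07],"spin":0},
    {"gripper":-1,"offset":[0,0,-0.082],"spin":0},
  ],
)

```text
time: 20.45
ee_pos: [0.5564, 0.0442, 0.198]
ee_rot: [[0.478, 0.878, 0.001], [0.878, -0.478, -0.0], [0.0, 0.001, -1.0]]
force: [0.4, 0.5, -7.0]
gripper_width: 0.009
```

>>> play_rows(
  steps=[
    {"gripper":-1,"offset":[0,0,-0.012],"spin":0},
    {"gripper":-1,"offset":[0,0,-0.024],"spin":0},
    {"gripper":-1,"offset":[0,0,-0.035],"spin":0},
    {"gripper":-1,"offset":[0,0,-0.043],"spin":0},
    {"gripper":-1,"offset":[0,0,-0.048],"spin":0},
    {"gripper":-1,"offset":[0,0,-0.05],"spin":0},
    {"gripper":-1,"offset":[0,0,-0.05],"spin":0},
  ],
)

```text
time: 21.03
ee_pos: [0.5562, 0.0441, 0.2464]
ee_rot: [[0.478, 0.878, 0.0], [0.878, -0.478, -0.0], [0.0, 0.0, -1.0]]
force: [0.7, -0.0, -5.4]
gripper_width: 0.0086
```

```bash
python3 fa.py
python3 - <<'E'
from h import *
snap('scene','s17',(200,60,340,200),5)
to([.45,-.08,.245],19.4)
E
```

```text
F world [-0.3408 -0.0526 -6.3736] F tool [-0.2055 -0.2683  6.374 ] pos [0.5558 0.044  0.2456] w 0.008830651394758752 t 21.3333
t 21.3833 pos [0.5559 0.044  0.2457] yaw 61.45 F [ 0.1081  0.0717 -6.318 ] w 0.008642873375086553 j [ 0.5305  0.2825 -0.8372  1.6839  0.2181  1.2734  0.7209]
offset [-0.1596 -0.0337  0.0008] spin 42.045164038477765
```

View pics/s17.png

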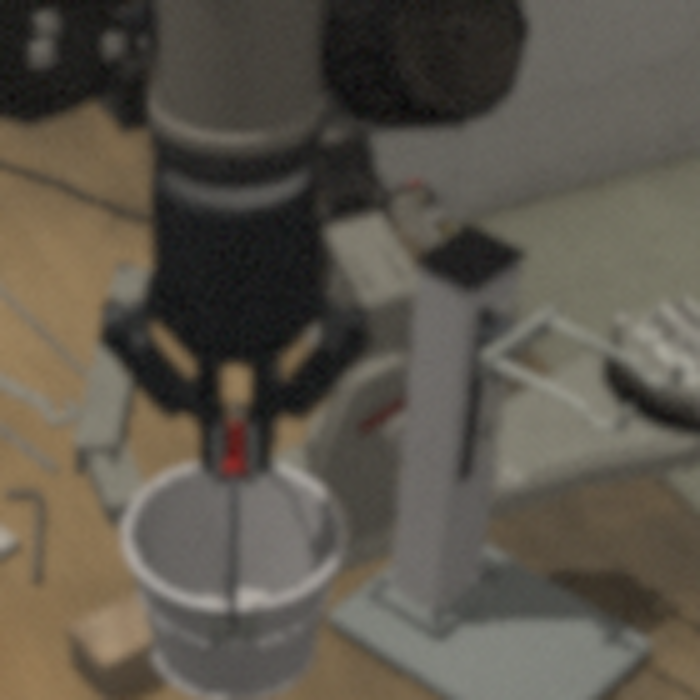

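The pail hangs level at about (235,560). The hook ahead is at (550,370) in the crop. I'll swing it gently to a point in front of the hook.

>>> play_rows(
  steps=[
    {"gripper":-1,"offset":[-0.002,0,0],"spin":0.5},
    {"gripper":-1,"offset":[-0.007,-0.001,0],"spin":2},
    {"gripper":-1,"offset":[-0.015,-0.003,0],"spin":5},
    {"gripper":-1,"offset":[-0.026,-0.005,0],"spin":8},
    {"gripper":-1,"offset":[-0.038,-0.008,0],"spin":11},
    {"gripper":-1,"offset":[-0.05,-0.011,0],"spin":14},
    {"gripper":-1,"offset":[-0.062,-0.013,0],"spin":17},
    {"gripper":-1,"offset":[-0.074,-0.016,0],"spin":20},
  ],
)

```text
time: 22.05
ee_pos: [0.5059, -0.0145, 0.2463]
ee_rot: [[0.753, 0.658, 0.0], [0.658, -0.753, -0.001], [-0.0, 0.001, -1.0]]
force: [0.4, 0.5, -5.8]
gripper_width: 0.009
```

```bash
python3 -c "
from h import *
to([.45,-.08,.245],19.4)
to([.465,-.226,.245],19.4)"
```

```text
t 22.05 pos [ 0.5059 -0.0145  0.2463] yaw 41.13 F [ 0.3861  0.4625 -5.8033] w 0.008957471168090033 j [ 0.635   0.1544 -0.7673  1.797   0.114   1.2349  0.554 ]
offset [-0.0852  0.0126  0.0013] spin 21.73388800039072
t 22.05 pos [ 0.5059 -0.0145  0.2463] yaw 41.13 F [ 0.3861  0.4625 -5.8033] w 0.008957471168090033 j [ 0.635   0.1544 -0.7673  1.797   0.114   1.2349  0.554 ]
offset [-0.1699  0.1324  0.0014] spin 21.73388800039072
```

>>> play_rows(
  steps=[
    {"gripper":-1,"offset":[-0.012,0.001,0],"spin":3},
    {"gripper":-1,"offset":[-0.024,0.003,0],"spin":6},
    {"gripper":-1,"offset":[-0.036,0.006,0],"spin":9},
    {"gripper":-1,"offset":[-0.048,0.01,0],"spin":12},
    {"gripper":-1,"offset":[-0.06,0.015,0],"spin":15},
    {"gripper":-1,"offset":[-0.071,0.021,0],"spin":18},
    {"gripper":-1,"offset":[-0.082,0.028,0],"spin":20},
    {"gripper":-1,"offset":[-0.092,0.036,0],"spin":21.5},
  ],
)

```text
time: 22.72
ee_pos: [0.4611, -0.1026, 0.2462]
ee_rot: [[0.941, 0.338, 0.0], [0.338, -0.941, -0.0], [-0.0, 0.0, -1.0]]
force: [0.5, 0.3, -5.6]
gripper_width: 0.0091
```

```bash
python3 -c "
from h import *
to([.465,-.226,.245],19.4)"
```

```text
t 22.7167 pos [ 0.4611 -0.1026  0.2462] yaw 19.75 F [ 0.4605  0.2778 -5.6282] w 0.009050989470834572 j [ 0.7585  0.0692 -0.6586  1.8676  0.0455  1.2195  0.43  ]
offset [-0.0381  0.1175  0.0013] spin 0.34547267130886894
```

>>> play_rows(
  steps=[
    {"gripper":-1,"offset":[-0.008,0.012,0],"spin":0.3},
    {"gripper":-1,"offset":[-0.015,0.025,0],"spin":0.3},
    {"gripper":-1,"offset":[-0.021,0.039,0],"spin":0.3},
    {"gripper":-1,"offset":[-0.026,0.053,0],"spin":0.3},
    {"gripper":-1,"offset":[-0.03,0.067,0],"spin":0.3},
    {"gripper":-1,"offset":[-0.033,0.08,0],"spin":0.3},
    {"gripper":-1,"offset":[-0.035,0.092,0],"spin":0.3},
    {"gripper":-1,"offset":[-0.037,0.103,0],"spin":0.3},
  ],
)

```text
time: 23.38
ee_pos: [0.4623, -0.212, 0.2461]
ee_rot: [[0.942, 0.335, 0.0], [0.335, -0.942, 0.0], [0.0, -0.0, -1.0]]
force: [0.4, -0.6, -5.6]
gripper_width: 0.0089
```

>>> play_rows(
  steps=[
    {"gripper":-1,"offset":[0,0.006,0],"spin":0},
    {"gripper":-1,"offset":[0,0.01,0],"spin":0},
    {"gripper":-1,"offset":[0,0.013,0],"spin":0},
    {"gripper":-1,"offset":[0,0.014,0],"spin":0},
    {"gripper":-1,"offset":[0,0.014,0],"spin":0},
    {"gripper":-1,"offset":[0,0.014,0],"spin":0},
  ],
)

```text
time: 23.88
ee_pos: [0.4667, -0.223, 0.2462]
ee_rot: [[0.941, 0.337, -0.0], [0.337, -0.941, 0.0], [-0.0, -0.0, -1.0]]
force: [0.5, 0.8, -7.1]
gripper_width: 0.0084
```

```bash
python3 fa.py
python3 - <<'E'
from h import *
snap('scene','s18',(250,70,390,190),5.7);snap('top','t18',(270,120,400,230),6)
to([.5483,-.1967,.245],19.4)
E
```

```text
F world [ 0.2526 -0.1898 -6.4643] F tool [0.1743 0.2622 6.4643] pos [ 0.4666 -0.2236  0.2463] w 0.008830707578791083 t 24.1833
t 24.2833 pos [ 0.4666 -0.2237  0.2463] yaw 19.64 F [ 0.3223  0.6021 -7.4376] w 0.008812908041371177 j [ 0.8679  0.1561 -0.5635  1.7768  0.0883  1.2336  0.6235]
offset [0.086  0.002  0.0013] spin 0.24469130794841476
```

View pics/s18.png

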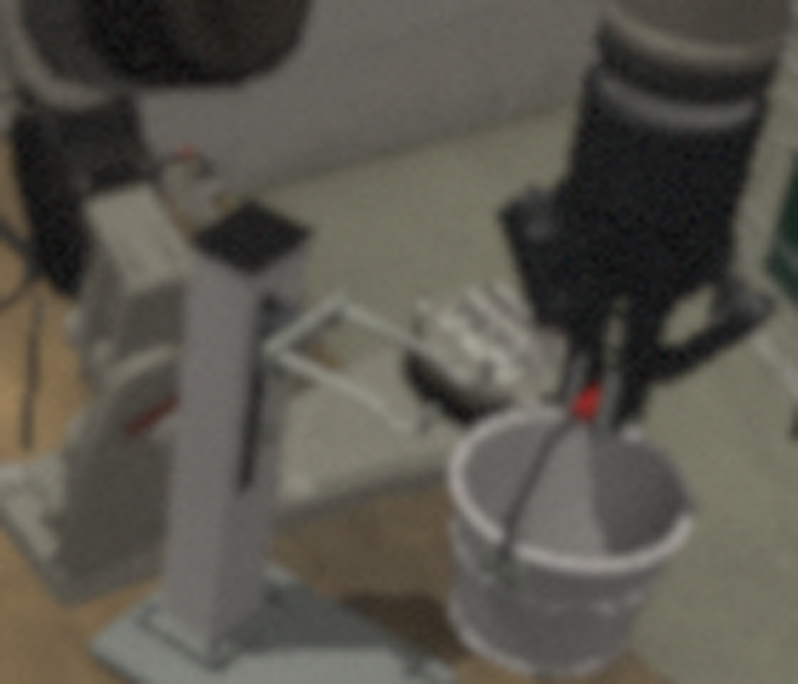

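View pics/t18.png

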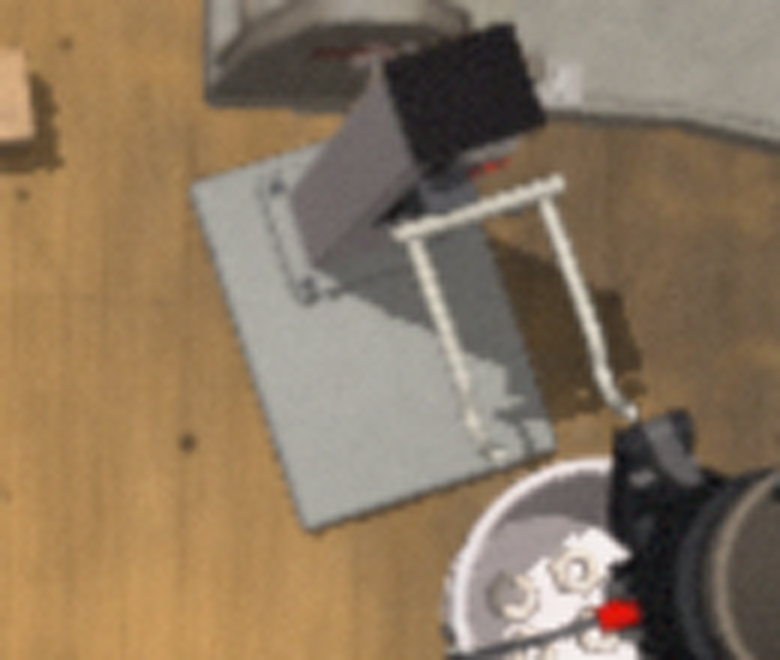

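```bash
python3 - <<'E'
from h import *
S=lambda x,y:(x/5.7+249.5,y/5.7+69.5); T=lambda x,y:(x/6+269.5,y/6+119.5)
for n,a,b in(('cbL',(275,352),(405,234)),('cbR',(342,298),(556,184)),('tipL',(425,410),(502,457)),):
    print(n,tri(S(*a),T(*b)))
def Rz(a): return np.array([[np.cos(a),-np.sin(a),0],[np.sin(a),np.cos(a),0],[0,0,1]])
sc=np.array([.6568,-.1585,0]);R=Rz(.3381)
for n,l in(('cbL',(-.043,.027,.251)),('cbR',(-.043,-.027,.251)),('tipL',(-.132,.027,.262)),('tipR',(-.132,-.027,.262)),('seatL',(-.115,.027,.245)),('seatR',(-.115,-.027,.245))):
    w=sc+R@l; u=(proj('scene',w)[0]-[249.5,69.5])*5.7; v=(proj('top',w)[0]-[269.5,119.5])*6
    print(n,w,u,v)
s=sensors.get_state();Rt=np.array(s['ee_rot']);p=np.array(s['ee_pos'])
for n,l in(('grip',(0,0,-.044)),('gripL',(0,-.018,-.044)),('wireL',(0,-.038,-.044))):
    w=p+Rt@l; print(n,w,(proj('scene',w)[0]-[249.5,69.5])*5.7,(proj('top',w)[0]-[269.5,119.5])*6)
E
python3 - <<'E'
import cv2
im=cv2.imread('pics/raw_s18.png')[125:185,310:380]
cv2.imwrite('pics/s18c.png',cv2.resize(im,None,fx=11,fy=11,interpolation=cv2.INTER_CUBIC))
E
```

```text
cbL (array([ 0.6093, -0.1448,  0.2453]), np.float64(0.00028897076224418346))
cbR (array([ 0.6319, -0.2022,  0.2451]), np.float64(0.0028999474598995984))
tipL (array([ 0.525 , -0.1773,  0.2573]), np.float64(0.006256982161713923))
cbL [ 0.6073 -0.1473  0.251 ] [282.3784 343.6055] [414.6692 237.1134]
cbR [ 0.6252 -0.1982  0.251 ] [347.1559 297.4791] [546.503  195.5098]
tipL [ 0.5233 -0.1768  0.262 ] [434.435  404.6714] [496.6701 455.4535]
tipR [ 0.5412 -0.2278  0.262 ] [497.6129 354.6859] [630.7387 412.0417]
seatL [ 0.5394 -0.1712  0.245 ] [399.8814 417.0801] [472.0663 417.1878]
seatR [ 0.5573 -0.2221  0.245 ] [462.9392 367.6294] [603.7125 374.7749]
grip [ 0.4666 -0.2237  0.2903] [600.7602 397.175 ] [641.3515 608.1494]
gripL [ 0.4606 -0.2068  0.2903] [580.0107 415.1628] [595.1341 623.6774]
wireL [ 0.4538 -0.1879  0.2902] [556.3925 435.6278] [543.5591 640.9699]
```

View pics/s18c.png

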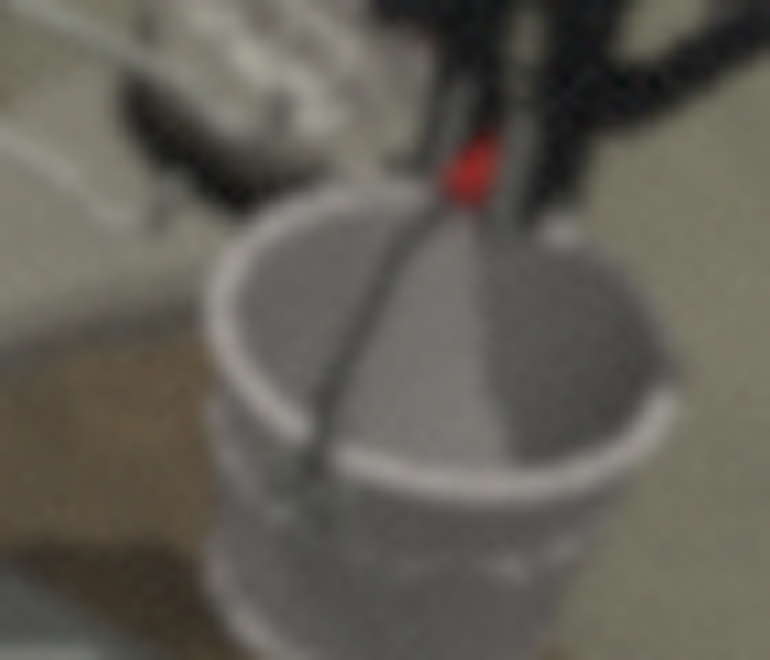

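The overlay agrees with the picture to within a few mm: the grip's near end is predicted at (580,415) and seen at about (585,417), and the prong tips match too. The wire is about 20 mm above the prong ends, so I'll go forward over the seat.

>>> play_rows(
  steps=[
    {"gripper":-1,"offset":[0.002,0,0],"spin":0.2},
    {"gripper":-1,"offset":[0.006,0.001,0],"spin":0.2},
    {"gripper":-1,"offset":[0.012,0.001,0],"spin":0.2},
    {"gripper":-1,"offset":[0.02,0.002,0],"spin":0.2},
    {"gripper":-1,"offset":[0.029,0.002,0],"spin":0.2},
    {"gripper":-1,"offset":[0.038,0.002,0],"spin":0.2},
    {"gripper":-1,"offset":[0.047,0.002,0],"spin":0.2},
    {"gripper":-1,"offset":[0.056,0.002,0],"spin":0.2},
  ],
)

```text
time: 24.95
ee_pos: [0.5213, -0.2061, 0.2461]
ee_rot: [[0.943, 0.333, 0.0], [0.333, -0.943, 0.0], [0.0, -0.0, -1.0]]
force: [0.2, 0.0, -6.1]
gripper_width: 0.0087
```

>>> play_rows(
  steps=[
    {"gripper":-1,"offset":[0.009,0,0],"spin":0},
    {"gripper":-1,"offset":[0.017,0,0],"spin":0},
    {"gripper":-1,"offset":[0.023,0,0],"spin":0},
    {"gripper":-1,"offset":[0.027,0,0],"spin":0},
    {"gripper":-1,"offset":[0.029,0,0],"spin":0},
    {"gripper":-1,"offset":[0.03,0,0],"spin":0},
    {"gripper":-1,"offset":[0.03,0,0],"spin":0},
    {"gripper":-1,"offset":[0.03,0,0],"spin":0},
  ],
)

```text
time: 25.62
ee_pos: [0.5479, -0.1972, 0.2462]
ee_rot: [[0.943, 0.332, -0.001], [0.332, -0.943, -0.0], [-0.001, 0.0, -1.0]]
force: [-0.0, -0.5, -7.0]
gripper_width: 0.0087
```

```bash
python3 fa.py
python3 - <<'E'
from h import *
snap('scene','s19',(280,90,370,170),9);snap('top','t19',(300,130,390,210),9)
to([.5483,-.1967,.245],19.4)
s=sensors.get_state();Rt=np.array(s['ee_rot']);p=np.array(s['ee_pos'])
for n,l in(('grip',(0,0,-.044)),('gripL',(0,-.018,-.044)),('wireL',(0,-.038,-.044)),('gripR',(0,.018,-.044)),('wireR',(0,.038,-.044))):
    w=p+Rt@l; print(n,w,(proj('scene',w)[0]-[279.5,89.5])*9,(proj('top',w)[0]-[299.5,129.5])*9)
E
```

```text
F world [ 0.0978 -0.049  -6.9999] F tool [0.0766 0.0765 6.9999] pos [ 0.5482 -0.197   0.2463] w 0.00852501846622301 t 25.9167
t 26.0167 pos [ 0.5483 -0.1969  0.2463] yaw 19.43 F [ 0.1081  0.8457 -6.1498] w 0.008567830509475497 j [ 0.7449  0.2885 -0.5891  1.6311  0.1664  1.2723  0.4651]
offset [ 0.0001 -0.0002  0.0013] spin 0.034021080729360165
grip [ 0.5483 -0.1969  0.2903] [435.562  318.9081] [584.2587 483.067 ]
gripL [ 0.5423 -0.18    0.2903] [401.2991 344.8117] [515.1682 505.4064]
wireL [ 0.5356 -0.1611  0.2903] [362.3602 374.255 ] [438.0822 530.311 ]
gripR [ 0.5543 -0.2139  0.2903] [469.1039 293.5532] [653.0634 460.8029]
wireR [ 0.5609 -0.2328  0.2903] [505.55   266.0072] [729.1617 436.1587]
```

View pics/s19.png

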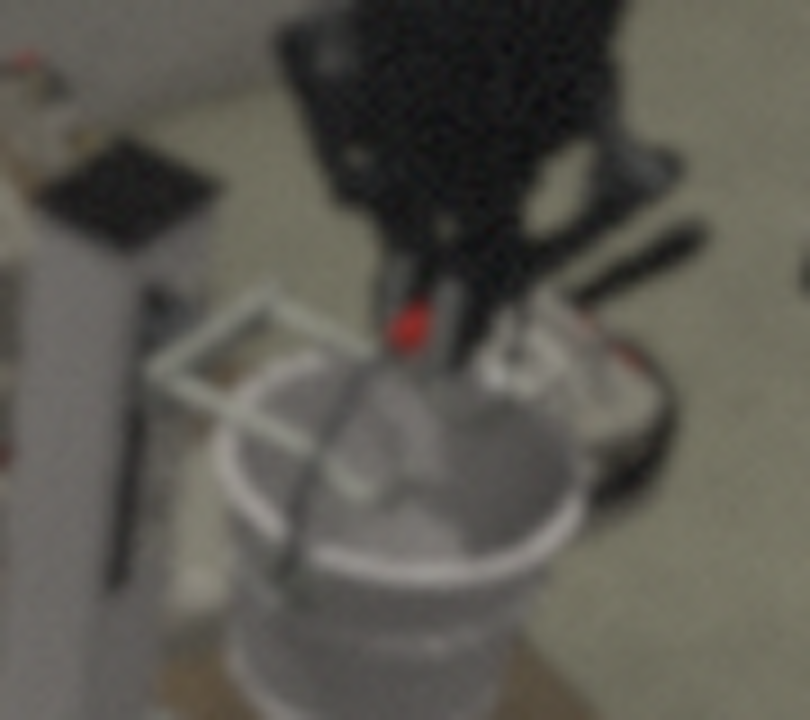

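View pics/t19.png

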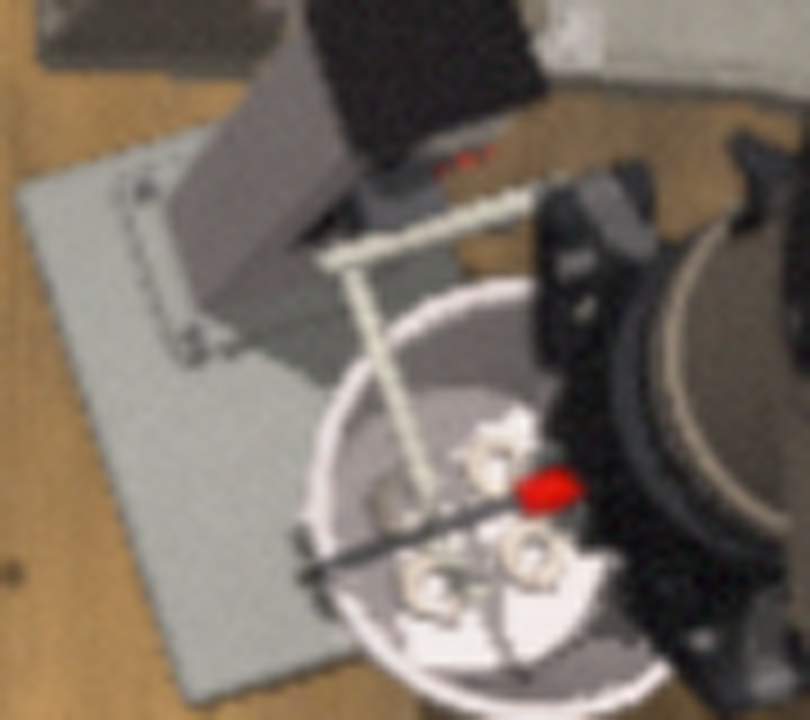

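The wire is above the seats. In the top view it crosses the near prong at about (432,512), with all four nuts visible in the pail and the prong inside the bail. I'll lower gently.

>>> play_rows(
  steps=[
    {"gripper":-1,"offset":[0,0,0.002],"spin":0},
    {"gripper":-1,"offset":[0,0,0.006],"spin":0},
    {"gripper":-1,"offset":[0,0,0.011],"spin":0},
    {"gripper":-1,"offset":[0,0,0.017],"spin":0},
    {"gripper":-1,"offset":[0,0,0.023],"spin":0},
    {"gripper":-1,"offset":[0,0,0.028],"spin":0},
    {"gripper":-1,"offset":[0,0,0.032],"spin":0},
    {"gripper":-1,"offset":[0,0,0.034],"spin":0},
  ],
)

```text
time: 26.68
ee_pos: [0.5479, -0.1968, 0.2112]
ee_rot: [[0.943, 0.333, -0.001], [0.333, -0.943, 0.0], [-0.001, -0.001, -1.0]]
force: [-0.8, -0.3, -6.6]
gripper_width: 0.0087
```

```bash
python3 fa.py
python3 - <<'E'
from h import *
snap('scene','s20',(280,90,370,170),9);snap('top','t20',(300,130,390,210),9)
E
```

```text
F world [ 0.0853 -0.1432 -6.0222] F tool [0.0287 0.1597 6.0223] pos [ 0.5487 -0.1969  0.2126] w 0.00874135062293734 t 26.9833
```

View pics/s20.png

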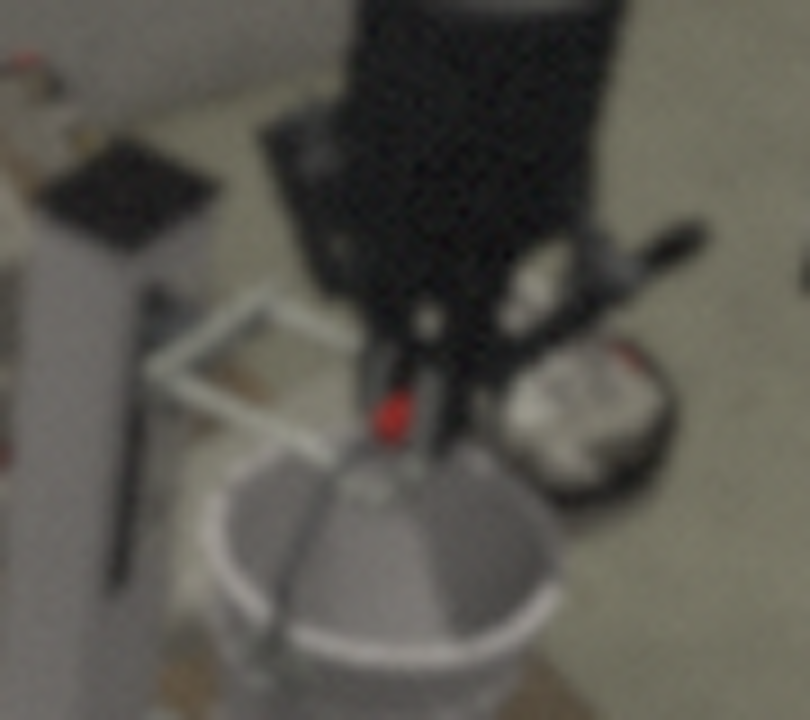

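View pics/t20.png

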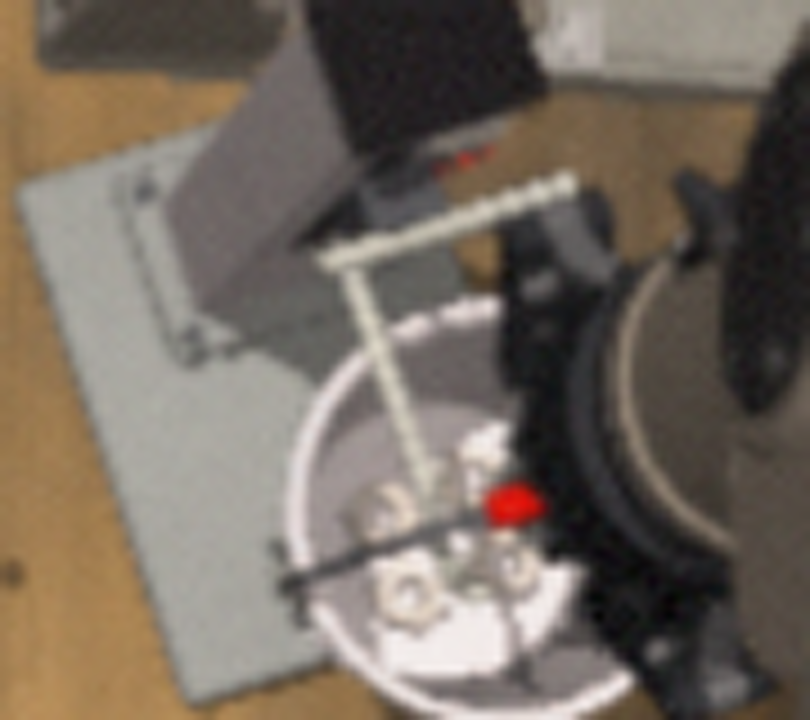

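Still clear: the wire at (425,525) in the top view sits just behind the upturned tip at about (460,545). I'll continue slowly until it touches.

>>> play_rows(
  steps=[
    {"gripper":-1,"offset":[0,0,0.002],"spin":0},
    {"gripper":-1,"offset":[0,0,0.004],"spin":0},
    {"gripper":-1,"offset":[0,0,0.006],"spin":0},
    {"gripper":-1,"offset":[0,0,0.008],"spin":0},
    {"gripper":-1,"offset":[0,0,0.01],"spin":0},
    {"gripper":-1,"offset":[0,0,0.012],"spin":0},
    {"gripper":-1,"offset":[0,0,0.014],"spin":0},
    {"gripper":-1,"offset":[0,0,0.015],"spin":0},
  ],
)

```text
time: 27.75
ee_pos: [0.5482, -0.1968, 0.1969]
ee_rot: [[0.943, 0.333, -0.0], [0.333, -0.943, 0.0], [-0.0, -0.0, -1.0]]
force: [-0.5, 0.5, -5.8]
gripper_width: 0.0087
```

```bash
python3 fa.py
```

```text
F world [-0.1642 -0.0707 -6.4643] F tool [-0.1788  0.0107  6.4643] pos [ 0.5484 -0.1968  0.1973] w 0.008914284332362316 t 28.05
```

>>> play_rows(
  steps=[
    {"gripper":-1,"offset":[0,0,0.002],"spin":0},
    {"gripper":-1,"offset":[0,0,0.004],"spin":0},
    {"gripper":-1,"offset":[0,0,0.006],"spin":0},
    {"gripper":-1,"offset":[0,0,0.008],"spin":0},
    {"gripper":-1,"offset":[0,0,0.01],"spin":0},
    {"gripper":-1,"offset":[0,0,0.012],"spin":0},
    {"gripper":-1,"offset":[0,0,0.014],"spin":0},
    {"gripper":-1,"offset":[0,0,0.015],"spin":0},
  ],
)

```text
time: 28.72
ee_pos: [0.5485, -0.1969, 0.1821]
ee_rot: [[0.943, 0.333, 0.0], [0.333, -0.943, -0.0], [0.0, 0.0, -1.0]]
force: [0.8, -0.3, -4.9]
gripper_width: 0.0088
```

```bash
python3 fa.py
python3 - <<'E'
from h import *
snap('scene','s21',(280,90,370,170),9);snap('top','t21',(300,130,390,210),9)
E
```

```text
F world [ 0.6317 -0.388  -4.8477] F tool [0.4648 0.5744 4.8481] pos [ 0.5485 -0.1969  0.1824] w 0.008435950664579485 t 29.0167
```

View pics/s21.png

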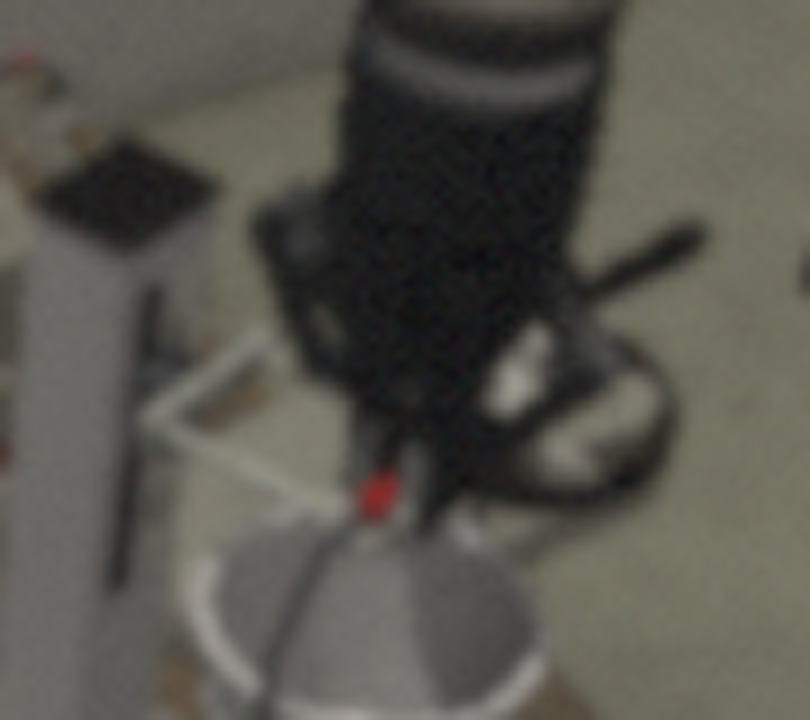

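View pics/t21.png

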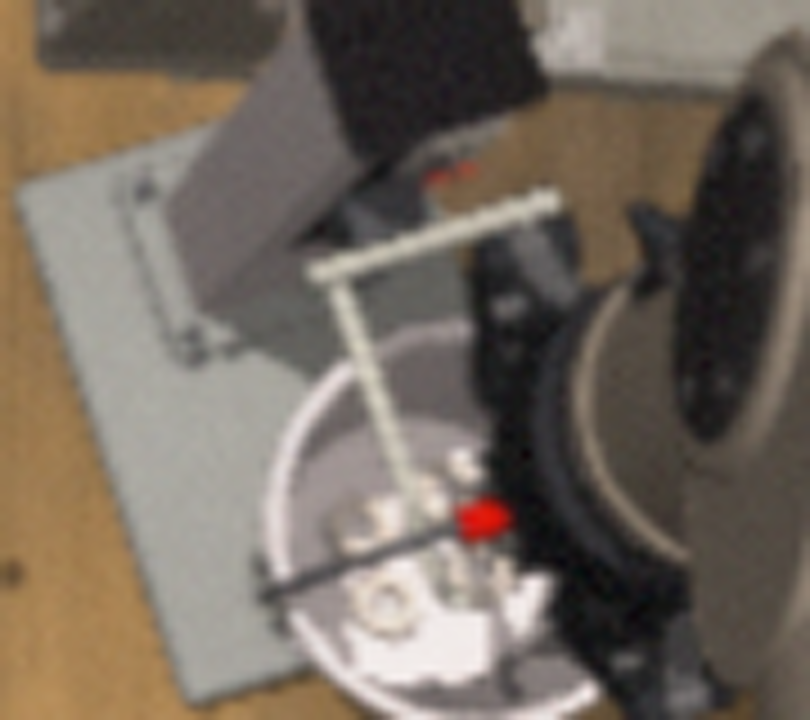

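The hook has engaged and is sinking (crossbar corner from (150,365) to (145,415)), and the load on the tool has fallen to 4.8 N. I'll keep letting it down.

>>> play_rows(
  steps=[
    {"gripper":-1,"offset":[0,0,0.003],"spin":0},
    {"gripper":-1,"offset":[0,0,0.006],"spin":0},
    {"gripper":-1,"offset":[0,0,0.009],"spin":0},
    {"gripper":-1,"offset":[0,0,0.012],"spin":0},
    {"gripper":-1,"offset":[0,0,0.015],"spin":0},
    {"gripper":-1,"offset":[0,0,0.018],"spin":0},
    {"gripper":-1,"offset":[0,0,0.021],"spin":0},
    {"gripper":-1,"offset":[0,0,0.024],"spin":0},
  ],
)

```text
time: 29.78
ee_pos: [0.5486, -0.1969, 0.1581]
ee_rot: [[0.943, 0.333, 0.0], [0.333, -0.943, -0.0], [0.0, 0.0, -1.0]]
force: [0.8, -0.1, -2.1]
gripper_width: 0.0088
```

```bash
python3 fa.py
```

```text
F world [ 0.9359 -0.3066 -2.1867] F tool [0.7801 0.6    2.187 ] pos [ 0.5484 -0.1969  0.1585] w 0.008828831217969221 t 30.0833
```

>>> play_rows(
  steps=[
    {"gripper":-1,"offset":[0,0,0.002],"spin":0},
    {"gripper":-1,"offset":[0,0,0.004],"spin":0},
    {"gripper":-1,"offset":[0,0,0.006],"spin":0},
    {"gripper":-1,"offset":[0,0,0.008],"spin":0},
    {"gripper":-1,"offset":[0,0,0.01],"spin":0},
    {"gripper":-1,"offset":[0,0,0.012],"spin":0},
    {"gripper":-1,"offset":[0,0,0.014],"spin":0},
    {"gripper":-1,"offset":[0,0,0.015],"spin":0},
  ],
)

```text
time: 30.75
ee_pos: [0.5485, -0.1969, 0.143]
ee_rot: [[0.943, 0.333, 0.0], [0.333, -0.943, -0.0], [0.0, 0.0, -1.0]]
force: [-0.1, 0.0, -0.5]
gripper_width: 0.0087
```

```bash
python3 fa.py
python3 - <<'E'
from h import *
snap('scene','s22',(270,90,370,190),7);snap('top','t22',(300,130,390,210),9)
E
```

```text
F world [ 0.8883  0.1579 -0.8301] F tool [0.89   0.1466 0.8303] pos [ 0.5485 -0.1969  0.1434] w 0.008702467767788814 t 31.05
```

View pics/s22.png

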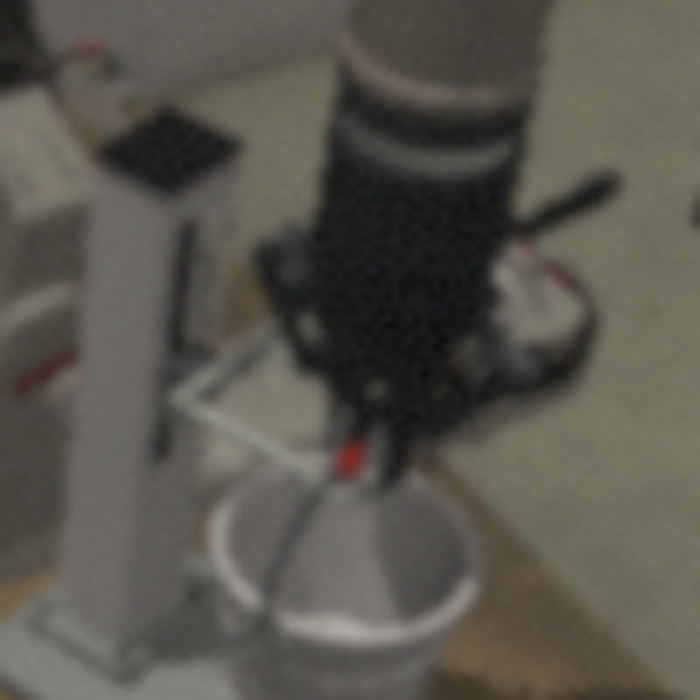

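View pics/t22.png

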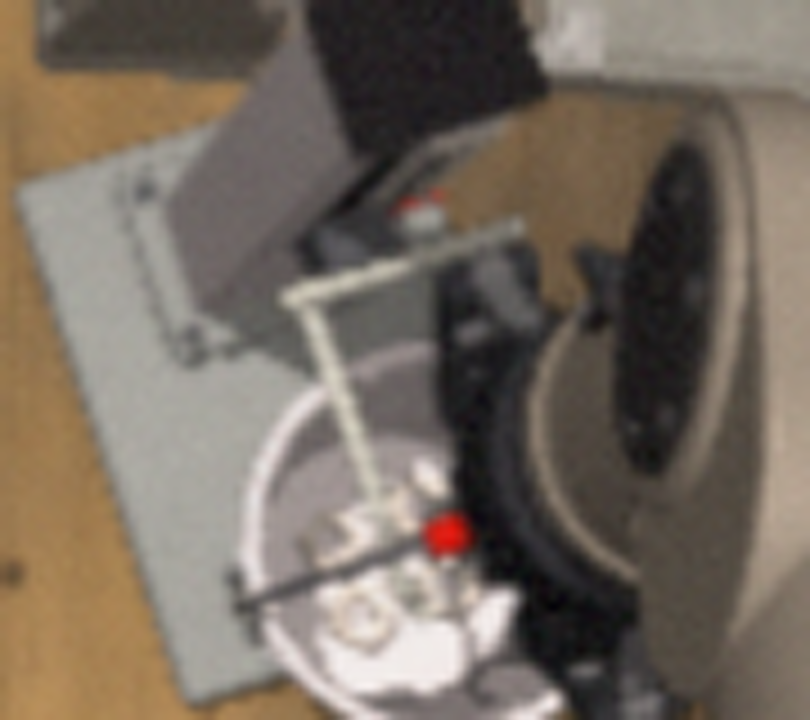

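0.8 N is left, plus a 0.9 N sideways pull towards the column, so the seat sits slightly further back. I'll ease both out.

>>> play_rows(
  steps=[
    {"gripper":-1,"offset":[0.0005,0,0.002],"spin":0},
    {"gripper":-1,"offset":[0.001,0,0.004],"spin":0},
    {"gripper":-1,"offset":[0.0015,0,0.006],"spin":0},
    {"gripper":-1,"offset":[0.0015,0,0.007],"spin":0},
    {"gripper":-1,"offset":[0.0015,0,0.007],"spin":0},
  ],
)

```text
time: 31.57
ee_pos: [0.5485, -0.1968, 0.1355]
ee_rot: [[0.943, 0.332, -0.003], [0.332, -0.943, -0.0], [-0.003, -0.001, -1.0]]
force: [-3.7, -1.6, 0.4]
gripper_width: 0.009
```

```bash
python3 fa.py;python3 fa.py
```

```text
F world [-3.733 -1.398 -0.201] F tool [-3.9852  0.0765  0.2058] pos [ 0.5492 -0.1966  0.1361] w 0.00855934859370352 t 31.8667
F world [-4.4933 -1.5844 -0.1659] F tool [-4.7643 -0.001   0.1695] pos [ 0.5494 -0.1965  0.1361] w 0.008751405369481886 t 32.1667
```

>>> play_rows(
  steps=[
    {"gripper":-1,"offset":[-0.0006,0,0],"spin":0},
    {"gripper":-1,"offset":[-0.0012,0,0],"spin":0},
    {"gripper":-1,"offset":[-0.0012,0,0],"spin":0},
  ],
)

```text
time: 32.42
ee_pos: [0.5494, -0.1966, 0.1365]
ee_rot: [[0.943, 0.333, 0.002], [0.333, -0.943, -0.0], [0.002, 0.001, -1.0]]
force: [-2.4, -1.3, 0.4]
gripper_width: 0.0086
```

```bash
python3 fa.py;python3 fa.py
```

```text
F world [-2.3129 -1.241  -0.0996] F tool [-2.5943  0.3998  0.0964] pos [ 0.5493 -0.1966  0.1365] w 0.008473766336997902 t 32.7167
F world [-0.8797 -0.745  -0.1095] F tool [-1.0777  0.4095  0.1084] pos [ 0.5492 -0.1966  0.1364] w 0.008602037095270607 t 33.0167
```

>>> play_rows(
  steps=[
    {"gripper":-1,"offset":[-0.0003,0,0],"spin":0},
    {"gripper":-1,"offset":[-0.0003,0,0],"spin":0},
    {"gripper":-1,"offset":[-0.0003,0,0],"spin":0},
    {"gripper":-1,"offset":[-0.0003,0,0],"spin":0},
  ],
)

```text
time: 33.35
ee_pos: [0.5491, -0.1966, 0.1365]
ee_rot: [[0.943, 0.333, 0.002], [0.333, -0.943, 0.0], [0.002, 0.0, -1.0]]
force: [1.7, -0.1, -0.6]
gripper_width: 0.0087
```

```bash
python3 fa.py;python3 fa.py
python3 - <<'E'
from h import *
snap('scene','s23',(270,90,370,190),7);snap('top','t23',(300,130,390,210),9)
E
```

```text
F world [ 1.9639 -0.3864 -0.052 ] F tool [1.723  1.0184 0.0551] pos [ 0.5491 -0.1966  0.1365] w 0.008656785833074854 t 33.65
F world [ 3.3658  0.2696 -0.1116] F tool [3.2632 0.867  0.1163] pos [ 0.549  -0.1966  0.1365] w 0.008926295180318934 t 33.95
```

View pics/s23.png

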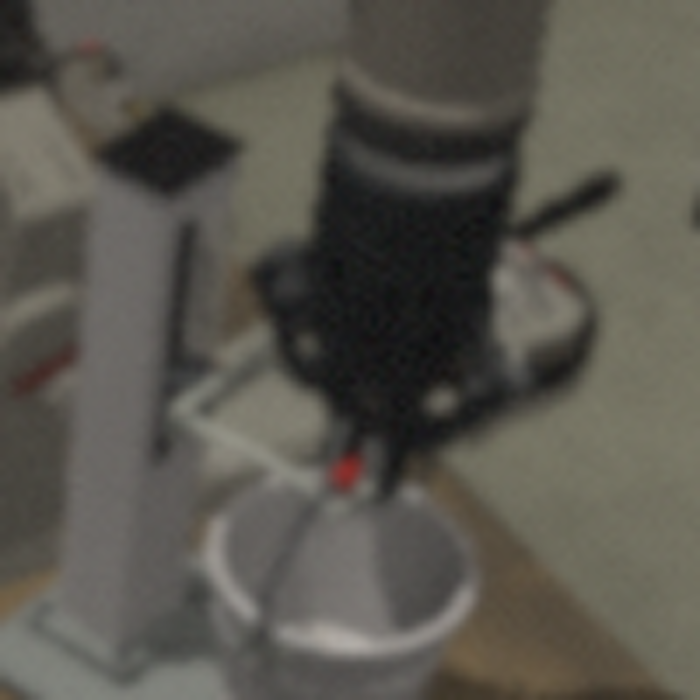

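View pics/t23.png

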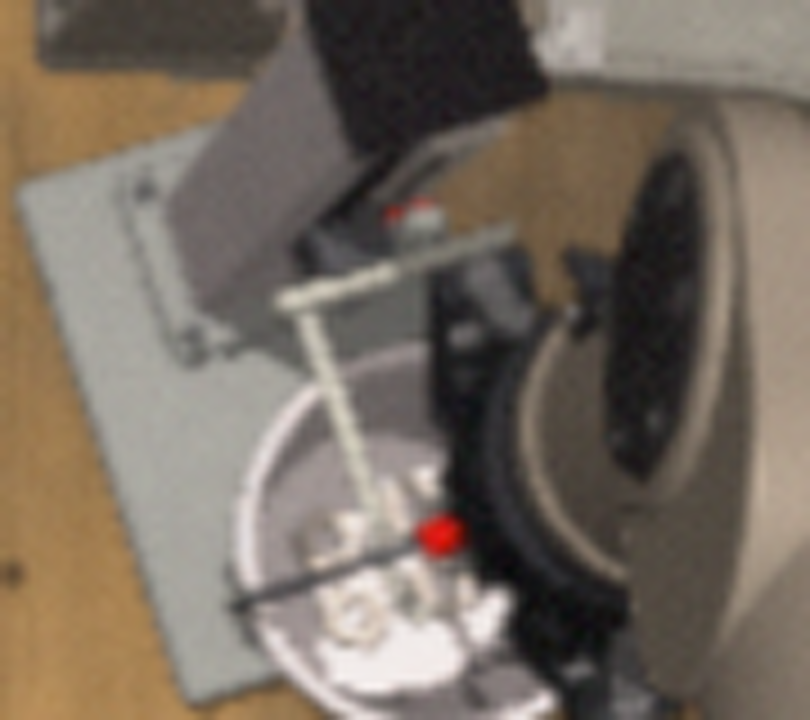

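>>> play_rows(
  steps=[
    {"gripper":-1,"offset":[0.0003,0,0],"spin":0},
    {"gripper":-1,"offset":[0.0003,0,0],"spin":0},
    {"gripper":-1,"offset":[0.0003,0,0],"spin":0},
    {"gripper":-1,"offset":[0.0003,0,0],"spin":0},
  ],
)

```text
time: 34.38
ee_pos: [0.5488, -0.1967, 0.1362]
ee_rot: [[0.943, 0.333, 0.0], [0.333, -0.943, -0.0], [0.0, 0.0, -1.0]]
force: [2.8, 0.6, 0.1]
gripper_width: 0.0087
```

```bash
python3 fa.py;python3 fa.py;python3 fa.py
```

```text
F world [ 3.6523  0.8188 -0.2755] F tool [3.7165 0.4438 0.2758] pos [ 0.5487 -0.1967  0.1362] w 0.008358048606652567 t 34.6833
F world [ 3.6274  0.4989 -0.1958] F tool [3.5865 0.7371 0.1961] pos [ 0.5487 -0.1967  0.1362] w 0.009128823775002537 t 34.9833
F world [ 3.8054  1.0894 -0.2227] F tool [3.951  0.2395 0.2229] pos [ 0.5487 -0.1967  0.1362] w 0.009091435973566413 t 35.2833
```

>>> play_rows(
  steps=[
    {"gripper":-1,"offset":[0.0004,0,0],"spin":0},
    {"gripper":-1,"offset":[0.0004,0,0],"spin":0},
    {"gripper":-1,"offset":[0.0004,0,0],"spin":0},
    {"gripper":-1,"offset":[0.0004,0,0],"spin":0},
    {"gripper":-1,"offset":[0.0004,0,0],"spin":0},
    {"gripper":-1,"offset":[0.0004,0,0],"spin":0},
  ],
)

```text
time: 35.78
ee_pos: [0.5486, -0.1967, 0.1361]
ee_rot: [[0.943, 0.333, -0.001], [0.333, -0.943, -0.0], [-0.001, -0.0, -1.0]]
force: [1.1, 0.8, -0.3]
gripper_width: 0.0089
```

```bash
python3 fa.py;python3 fa.py
```

```text
F world [2.5608 0.6092 0.0134] F tool [ 2.6175  0.2777 -0.0151] pos [ 0.5487 -0.1967  0.1361] w 0.008961896263203945 t 36.0833
F world [ 1.6894  0.0236 -0.1331] F tool [1.601  0.5399 0.1322] pos [ 0.5487 -0.1967  0.1361] w 0.00873613197485589 t 36.3833
```

The tool now carries nothing vertically (|Fz| about 0.1 N) and the side force is dying away. I'll release slowly.

>>> play_rows(
  steps=[
    {"gripper":-1,"offset":[0.0001,0,0],"spin":0},
    {"gripper":-0.85,"offset":[0.0001,0,0],"spin":0},
    {"gripper":-0.8,"offset":[0.0001,0,0],"spin":0},
    {"gripper":-0.77,"offset":[0.0001,0,0],"spin":0},
    {"gripper":-0.74,"offset":[0.0001,0,0],"spin":0},
    {"gripper":-0.71,"offset":[0.0001,0,0],"spin":0},
    {"gripper":-0.68,"offset":[0.0001,0,0],"spin":0},
    {"gripper":-0.65,"offset":[0.0001,0,0],"spin":0},
  ],
  grip_force=20,
)

```text
time: 37.05
ee_pos: [0.5488, -0.1966, 0.1361]
ee_rot: [[0.943, 0.333, -0.001], [0.333, -0.943, -0.0], [-0.001, -0.0, -1.0]]
force: [0.2, 0.6, -0.3]
gripper_width: 0.0147
```

```bash
python3 fa.py
python3 - <<'E'
from h import *
snap('scene','s24',(270,90,370,190),7);snap('top','t24',(300,130,390,210),9)
E
```

```text
F world [-0.0143 -0.1492  0.2424] F tool [-0.0632  0.136  -0.2424] pos [ 0.549  -0.1966  0.1362] w 0.015203787898260972 t 37.35
```

View pics/s24.png

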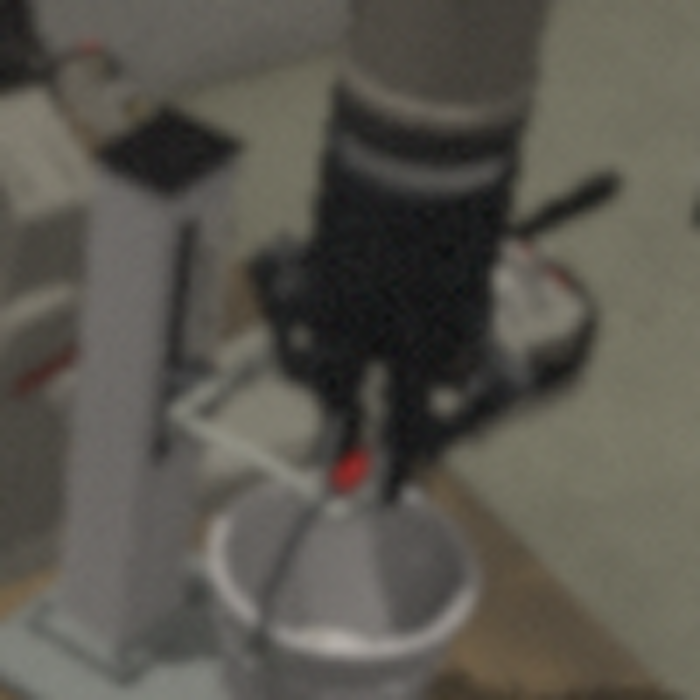

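View pics/t24.png

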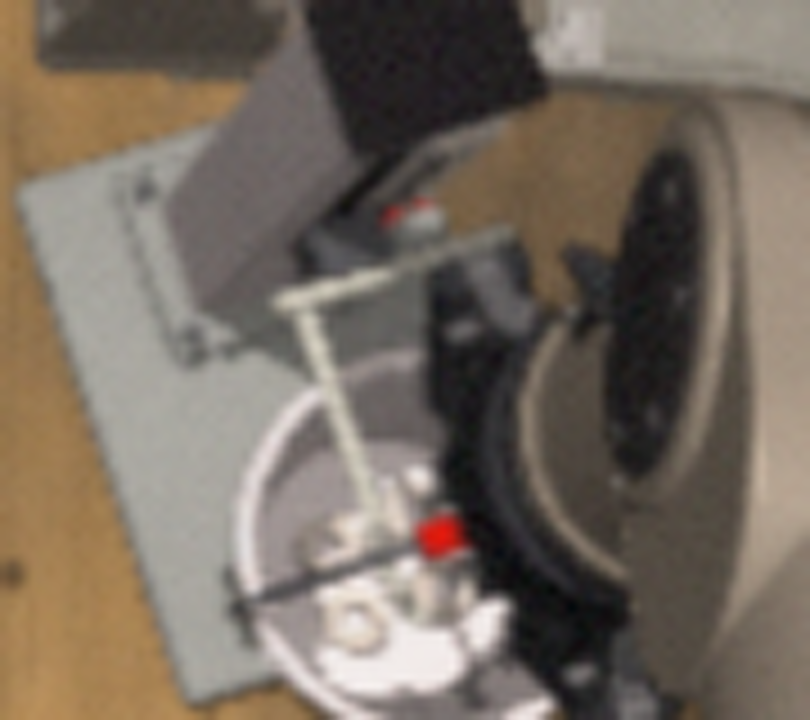

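It released without any movement: hook and pail are where they were and the forces read about zero. I'll open a little more and rise straight up.

>>> play_rows(
  steps=[
    {"gripper":-0.5,"offset":[0,0,0],"spin":0},
    {"gripper":-0.35,"offset":[0,0,0],"spin":0},
    {"gripper":-0.3,"offset":[0,0,0],"spin":0},
    {"gripper":-0.3,"offset":[0,0,-0.004],"spin":0},
    {"gripper":-0.3,"offset":[0,0,-0.012],"spin":0},
    {"gripper":-0.3,"offset":[0,0,-0.025],"spin":0},
    {"gripper":-0.3,"offset":[0,0,-0.04],"spin":0},
    {"gripper":-0.3,"offset":[0,0,-0.055],"spin":0},
  ],
)

```text
time: 38.12
ee_pos: [0.5494, -0.1965, 0.1931]
ee_rot: [[0.943, 0.333, 0.001], [0.333, -0.943, -0.0], [0.001, 0.001, -1.0]]
force: [-0.1, 0.1, -0.2]
gripper_width: 0.03
```

```bash
python3 fa.py
python3 - <<'E'
from h import *
snap('scene','s25',(270,90,370,190),7)
E
```

```text
F world [0.4464 0.2011 0.2683] F tool [ 0.4876 -0.0412 -0.2688] pos [ 0.5485 -0.1965  0.1906] w 0.030155800973463796 t 38.4167
```

View pics/s25.png

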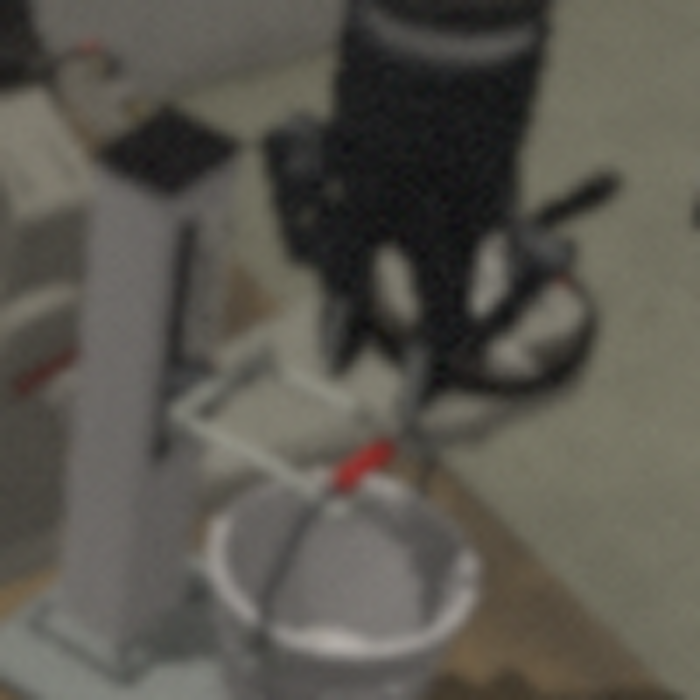

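The fingers are clear above the grip at (365,465), and the pail hangs on both prongs. I'll go up more and back off towards the robot.

>>> play_rows(
  steps=[
    {"gripper":-0.3,"offset":[0,0,-0.02],"spin":0},
    {"gripper":-0.3,"offset":[0,0,-0.045],"spin":0},
    {"gripper":-0.3,"offset":[0,0,-0.075],"spin":0},
    {"gripper":-0.3,"offset":[0,0,-0.105],"spin":0},
    {"gripper":-0.3,"offset":[0,0,-0.13],"spin":0},
    {"gripper":-0.3,"offset":[-0.02,0,-0.15],"spin":0},
    {"gripper":-0.3,"offset":[-0.045,0,-0.15],"spin":0},
    {"gripper":-0.3,"offset":[-0.075,0,-0.15],"spin":0},
  ],
)

```text
time: 39.13
ee_pos: [0.4791, -0.2208, 0.3417]
ee_rot: [[0.942, 0.336, 0.002], [0.336, -0.942, 0.0], [0.002, 0.0, -1.0]]
force: [0.4, -0.1, 0.1]
gripper_width: 0.0297
```

>>> play_rows(
  steps=[
    {"gripper":-0.3,"offset":[-0.02,0.02,0],"spin":0},
    {"gripper":-0.3,"offset":[-0.03,0.05,0],"spin":0},
    {"gripper":-0.3,"offset":[-0.03,0.08,0],"spin":0},
    {"gripper":-0.3,"offset":[-0.03,0.11,0],"spin":0},
    {"gripper":-0.3,"offset":[-0.03,0.13,0],"spin":0},
    {"gripper":-0.3,"offset":[-0.03,0.14,0],"spin":0},
    {"gripper":-0.3,"offset":[-0.03,0.14,0],"spin":0},
    {"gripper":-0.3,"offset":[-0.03,0.14,0],"spin":0},
  ],
)

```text
time: 39.8
ee_pos: [0.4966, -0.3624, 0.3404]
ee_rot: [[0.943, 0.334, -0.001], [0.334, -0.943, 0.002], [-0.0, -0.002, -1.0]]
force: [-0.7, 0.7, -0.4]
gripper_width: 0.03
```

```bash
python3 fa.py
python3 - <<'E'
from h import *
snap('scene','s26',(270,90,370,190),7);snap('top','t26',(295,130,385,220),8)
snap('scene','s26f',None,1.5);snap('top','t26f',None,1.5)
E
```

```text
F world [ 0.0579 -0.0712  0.2062] F tool [ 0.0307  0.0866 -0.2061] pos [ 0.4968 -0.3625  0.3418] w 0.0294223721434873 t 40.1
```

View pics/s26.png

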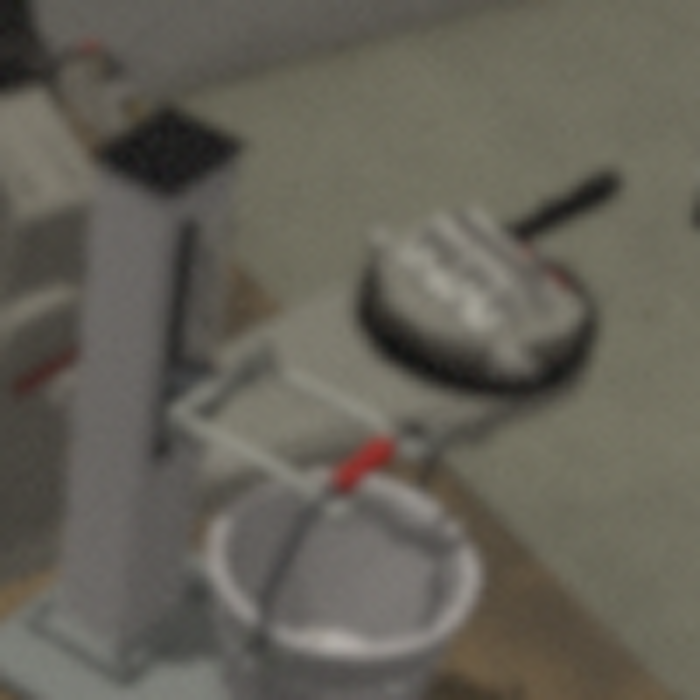

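View pics/t26.png

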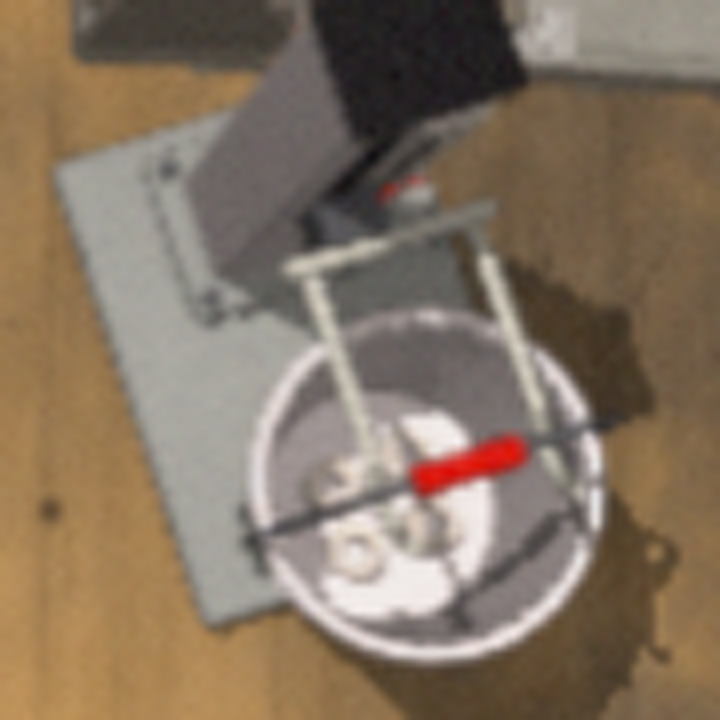

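View pics/t26f.png

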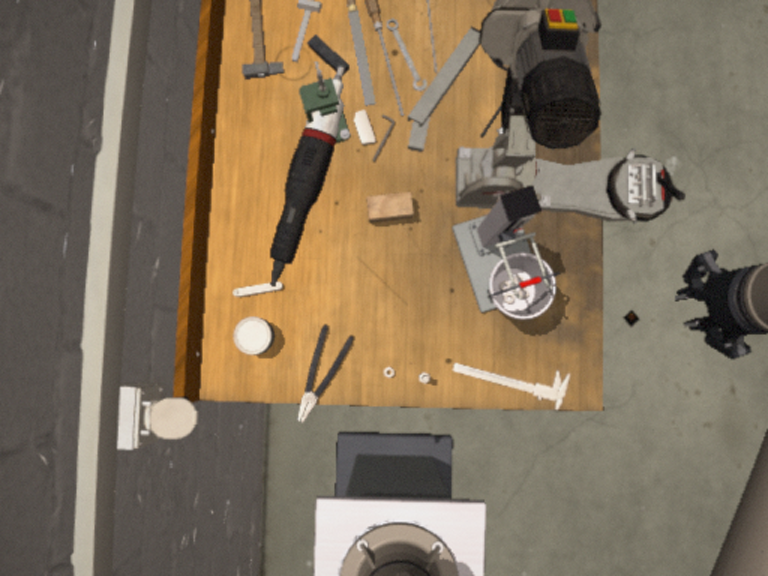

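The pail hangs free with the wire across both prongs behind their upturned tips: near prong at about (372,495), far prong at about (540,440), and the far tip at (580,515). The bystanders are where they started, e.g. the tin at (254,336) and the block at (390,207). I'll do a last stillness check, then hand in.

Run:
```python
from h import *
import cv2
a=cv2.imread('pics/raw_t26.png'); b=read_camera('top')
for n,c in(('pail',(320,150,375,215)),('tin',(150,205,190,245)),('bolt_cal',(250,235,390,280)),('block',(240,120,280,155))):
    d=lambda x,y:np.abs(x[c[1]:c[3],c[0]:c[2]].astype(int)-y[c[1]:c[3],c[0]:c[2]]).mean()
    print(n,d(a,b),d(cv2.imread('pics/raw_t0.png'),b))
crop=cv2.resize(b[165:215,320:375],None,fx=13,fy=13,interpolation=cv2.INTER_CUBIC);cv2.imwrite('pics/t27.png',crop)
print(sensors.get_state()['time'])
```

```text
pail 1.8971561771561771 32.982843822843826
tin 1.6335416666666667 1.6675
bolt_cal 1.7641269841269842 1.7921164021164022
block 1.8064285714285715 1.8726190476190476
40.35
```

View pics/t27.png

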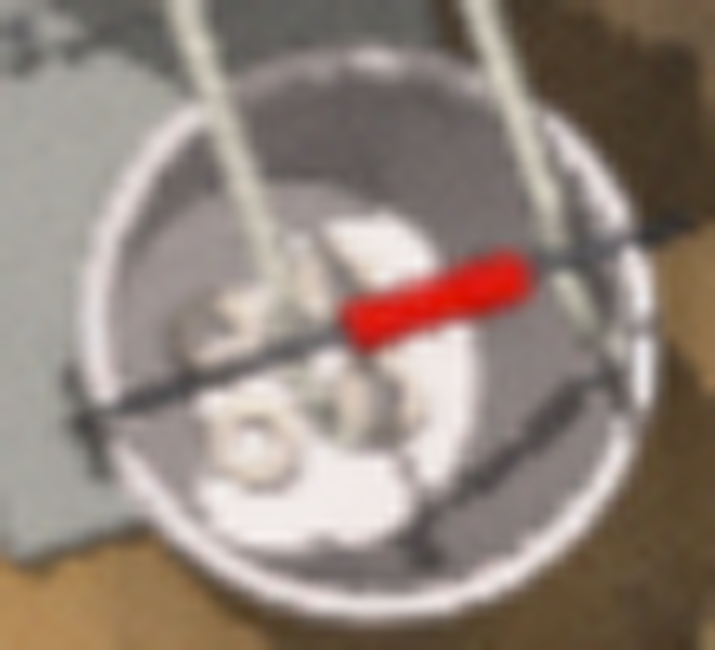

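All four nuts are in the pail, at about (210,325), (250,440), (310,260) and (375,405). The picture differences are at noise level, so the pail is still and the bystanders are unmoved.

```bash
python3 -c "
from cell import manip; print(manip.hand_in())"
```

```text
the job is handed in; nothing more can be done
None
```

The pail hangs on both prongs of the scale with all four nuts in it, and I handed the job in at about 40 s of the 64 s allowed; `hand_in()` reports no verdict.

**What I did:**
- I pinched the grip by its two end faces and swung the bail up to about 60°. I then pushed it upright from above with one finger while the pail stood on the bench.
- I gripped the red grip across and lifted the pail level. It weighs about 6.5–7 N.
- I brought the bail's wire over both prongs and let it down until the tool carried only about 0.1 N vertically. Then I opened the fingers slowly and backed away.

**Last checks:**
- **Seating:** the wire lies across both prongs, behind their upturned tips.
- **Stillness:** the pail did not move between two pictures taken about 0.2 s apart, with the robot clear of it.
- **Bystanders:** the areas around the tin, bolt, caliper and block differ from the first picture only by noise.

**What disagreed:**
- The gripper appears in the pictures about 25 mm higher than its reported pose implies. I set the grip heights by eye and force because of this.
- While centring the wire in the seats, the side force briefly reached about 5 N from friction. It was dying away, last read at about 1.6 N, when I began to let go.
- During the bail swing the tool also read about 7 N for a moment. The pail did not move either time.

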